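# Load the gravity-feed disc dispenser

## Robot

A 6-joint arm with a two-finger parallel gripper is mounted at the origin on a cart in front of the work surface, level with it; the furniture and walls round the work are solid. World frame = base frame: x ahead of the robot, y to its left, z up, the work surface at z = 0. Lengths are in m, angles in rad, forces in N, time in s.
With the tool pointing down it reaches from about 0.4 to 0.925 m from the base axis. Payload 12.5 kg.
Tool frame: the origin (TCP) lies on the front face of the gripper's body, between the roots of the fingers; the fingertips stand 78 mm ahead of it and the grasp point (between the pads) lies 59 mm ahead of it; z points along the fingers, x is the direction in which the jaws open and shut, and the axes are right-handed (so a half turn about z gives the same grasp; the last joint's range is limited). The gripper opens to 95 mm and grips with 3 to 60 N. Pads are 20 mm wide; open, the fingers measure 119 mm over their backs; the gripper's body (75 mm by 180 mm) begins 59 mm behind the grasp point.
Start: joints at [1.088, 0.491, 1.559, -0, 1.092, -0.106], TCP at [0.23, 0.581, 0.292] pointing down, gripper open.
Joint ranges: [-3.1, 3.1], [-0.84, 2.19], [0.05, 2.79], [-1.13, 4.28], [0.06, 2.93], [-2.69, 2.69]. Speed limits (rad/s): [2.22, 2.22, 2.79, 3.14, 3.14, 3.14].

## Interface

Orientations are given as a unit quaternion [w, x, y, z].
In Python, from cell import r, cams gives the robot as it stands. The module is installed in compiled form; this text tells all that it offers.
- The arm moves only by the shell command python3 -m jog 'ROWS' [FORCE]. ROWS is JSON, a list of rows, each a list of 3 entries, a list of its own where there are three numbers: the shift along the tool's x, y, z in mm, then the turn, a rotation vector about the tool's x, y, z in degrees, then the closure in counts, from 0 (fully open) to 255 (shut). In form: [[[x, y, z], [wx, wy, wz], grip], ...]. A call has 1 to 10 rows; each row shifts and turns the commanded pose from where the row before left it, along the tool's axes as they then stand; what a row does not reach is not made up. A row lasts 1/12 s, in which the tool goes at most 41.7 mm and 7.16 degrees, less where a joint would pass 70% of its speed; a pose out of reach is approached as far as the arm can. A call with a gripper value outside its range is refused whole. The fingers move at their own pace and stop on an object; FORCE is the grip in N (left out, the last holds). Time passes only in rows, so rows that do not move let the fingers close. It gives the time, the measured TCP pose, the force and the opening at its end, in the units of the state.
- r.sense(): the state, without advancing time (a new reading comes with each control period).
- cams.get_image(name): name is "scene" or "top"; returns the picture (400x640x3 uint8, blue, green, red); there is no depth.
- cams.camera_params(name): a dict with "mtx" (3x3 intrinsics, pixels), "eye" and "attitude" of the camera in the world. Camera axes: x right, y up, looking along -z (the intrinsics and any distortion apply to the point x, -y, -z); pixel columns grow to the right and rows downward; lengths in m; the calibration is good to about 2 mm. A picture is of the moment at which its call begins. camera_params takes no time and is no camera call.
- r.finish_job(): hands the job in, once; it reports no verdict.
The state is a dict: "time": time; "q": joint angles; "qvel": joint speeds; "tau": joint torques, N m; "tcp_pos": TCP position; "tool_rot": TCP orientation; "wrist_force": force on the tool from outside, world axes, zero at the start; "torque": the same for the moment, N m; "grip_width": finger opening in m.
Only numpy, scipy, OpenCV 4.12 (cv2) and the standard library are available. Lean on these libraries where they do the work, as an engineer would, in place of code of your own. Each camera call takes 0.05 s, during which the arm holds its last target.

## Task

Load the empty disc dispenser from the top; it is drawn from the outlet at the bottom, so what goes in first comes out first. The thinner pack of discs is wanted first, so put that in, then the wooden divider that keeps the two batches apart, then the thicker pack, and last set the steel follower weight on top, knob up. Everything must lie flat in the column, and the other things lying about, such as the marker, the masking tape and the low lidded tub, stay where they are.

Things in the scene. Friction and masses are not known exactly. Their poses are not given: they have to be found in the camera images.
- dispenser: Fixed gravity-feed dispenser: upright grey sheet-steel column, open at the top, on a plywood base 205 x 122 x 12 mm. Origin: under the column's axis, at table height; z up; -x is the front, where the base sticks out as a delivery ledge (base x = -131 to +75 mm). Side sheets' inner faces at y = +-38 mm. Outlet: the lowest 46 mm of the front; a bead 4 mm high crosses the floor at x = -42 mm.
- dispenser_floor (a point): Point on the column's axis, on its floor sheet, 14 mm above the table; axes as the dispenser's. The full stack, above this point: thin pack 0 to 30 mm, divider 30 to 38 mm, thick pack 38 to 79 mm, follower from 79 mm. Lips folded in from the side sheets (inner faces at x = +-28.5 mm) leave an open slot 48 mm wide in front and back: fingers that close along the x axis run down in these slots.
- dispenser_mouth (a point): Centre of the column's mouth, 91 mm above the floor point (105 mm above the table), level with the guides' highest edges; they flare outwards over the top 10 mm, to 86 mm apart in y. A gripper body wider than the column must stay above this height, so the thin pack, at the bottom, is simply released up to 30 mm above its place and drops level between the guides.
- thin_pack: The thinner of the two round packs of pale green-white discs that stand to the left or right of the dispenser, nearer than the glass slab (packs further back are not meant): 30 mm high, a blue edge at its base. Discs 67 mm across where gripped (ragged edge and card up to 75 mm); grasp across the rim near the top. Origin: centre of the underside, z up. 80 g.
- thick_pack: The thicker of those two round packs of pale green-white discs, 41 mm high, a thin blue line round its middle: 67 mm across where gripped (up to 72 mm seen); grasp across the rim near the top. Origin: centre of the underside, z up. 108 g.
- divider: Flat plywood ring lying on the table, 68 mm across, 8 mm thick, with an 18 mm hole; grasp across the rim. Origin: centre of the underside, z up; keep the same face up. 30 g.
- follower: Turned steel follower weight: flat round foot 66 mm across and 10 mm thick, a waisted stem and a knob 26 mm across from 32 to 46 mm above the underside, 48 mm high in all; grasp the knob. Origin: centre of the underside, z up. About 0.4 kg.
- marker: Red and white marker pen lying to the right of the dispenser, beyond the things there; 135 mm long along its y axis, 17 mm thick; leave it. Origin: middle of its length, at table height.
- masking_tape: Small roll of tan masking tape lying flat behind and left of the dispenser, in front of the slab; 50 mm across, 12 mm high; leave it. Origin: centre of the underside.
- patch_tub: Low round clear plastic tub, at the left front, with a yellow-orange lid, 109 mm across, 51 mm high; leave it. Origin: centre of the underside.
Things that resemble listed ones, but are neither listed nor needed, are in the scene too. What is shaped like the thick_pack but pink is not meant.

How it is judged:
By the outcome, as a careful person would: the job done as asked, in the order asked, and still so for the second after the job is handed in, with the robot touching nothing.
It also fails if it takes over 115 s, if anything falls off the work surface, if the arm or the gripper's body presses on something with over 40 N, if the wrist force passes 120 N, or if a joint passes its speed limit or range.

## Working session

There is one attempt and no reset: what is moved stays moved. The work goes in short steps, Python scripts to look and compute and a shell command to move; the robot and the scene stay as the last step left them, time stands still between calls to the robot, and variables do not carry over. Pictures are saved under pics/ and viewed, and the job is handed in when it is done.

```bash
ls; mkdir -p pics
python3 - <<'E'
from cell import r,cams
import cv2
print(r.sense())
for n in("scene","top"):
    p=cams.camera_params(n);print(n,p)
    cv2.imwrite(f"pics/{n}0.png",cams.get_image(n))
E
```

```text
pics
{'time': 0.0, 'q': array([ 1.08839653e+00,  4.91591142e-01,  1.55948173e+00, -3.50816316e-06,
        1.09171646e+00, -1.05602807e-01]), 'qvel': array([-6.65322518e-06,  5.74674342e-05, -1.26905585e-03, -1.59169989e-03,
        3.46525287e-04,  2.55274498e-05]), 'tau': array([-2.29551013e-03, -6.12634134e+01, -2.58178318e+01,  6.90926844e-02,
        4.83141316e-02, -1.22524148e-04]), 'tcp_pos': array([0.22986599, 0.58100947, 0.29163097]), 'tool_rot': array([ 2.83702466e-04,  8.27025410e-01,  5.62164222e-01, -5.26805048e-04]), 'wrist_force': array([ 0.34156964, -0.44905286, -0.1560296 ]), 'torque': array([ 0.0157799 , -0.02654078, -0.00649416]), 'grip_width': 0.09497428327260278}
scene {'mtx': array([[420.24504367,   0.        , 319.71827092],
       [  0.        , 420.24504367, 193.10189215],
       [  0.        ,   0.        ,   1.        ]]), 'eye': array([-0.27188319, -0.75768159,  0.6456838 ]), 'attitude': array([ 0.77738541,  0.48658119, -0.21278898, -0.33709274])}
top {'mtx': array([[442.70469789,   0.        , 315.77413186],
       [  0.        , 442.70469789, 199.84453129],
       [  0.        ,   0.        ,   1.        ]]), 'eye': array([0.31886368, 0.02414946, 1.79413042]), 'attitude': array([-0.70537184, -0.04730797,  0.04700386,  0.70569339])}
```

View pics/scene0.png

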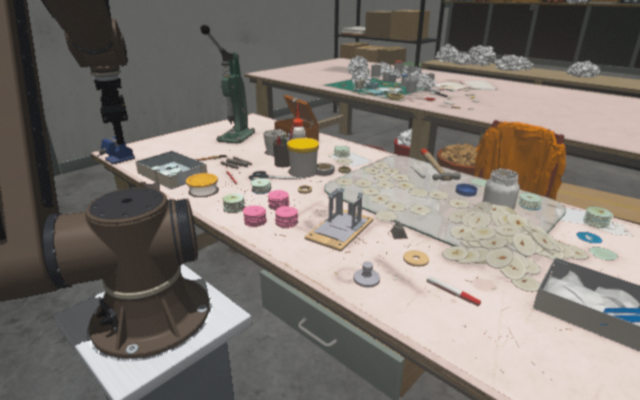

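View pics/top0.png

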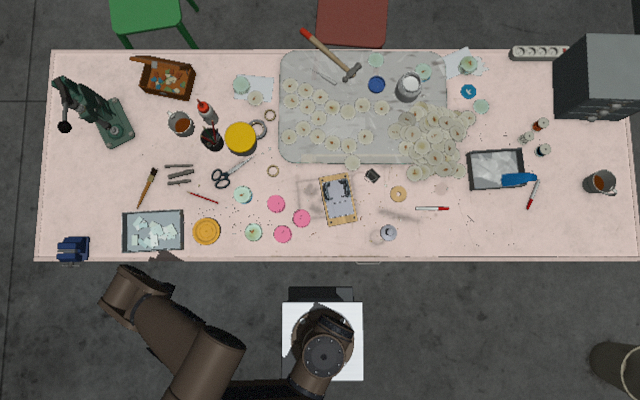

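The top view shows the dispenser at (337,198), green packs at (243,195) and (253,232), the divider at (398,194), the follower at (388,232), the tape at (272,171) and the tub at (206,231). I'll zoom in on both views next.

```bash
cat > h.py <<'E'
import numpy as np,cv2
from scipy.spatial.transform import Rotation as R
from cell import r,cams
def cam(n):
    p=cams.camera_params(n);q=p["attitude"];return p["mtx"],np.array(p["eye"]),R.from_quat([q[1],q[2],q[3],q[0]]).as_matrix()
def ray(n,u,v):
    K,e,A=cam(n);d=A@np.array([(u-K[0,2])/K[0,0],-(v-K[1,2])/K[1,1],-1]);return e,d
def onz(n,u,v,z):
    e,d=ray(n,u,v);return e+d*(z-e[2])/d[2]
def proj(n,P):
    K,e,A=cam(n);c=A.T@(np.array(P)-e);return np.array([K[0,2]+K[0,0]*c[0]/-c[2],K[1,2]-K[1,1]*c[1]/-c[2]])
def crop(n,im,u,v,w,h,s,name):
    c=im[v:v+h,u:u+w];cv2.imwrite(f"pics/{name}.png",cv2.resize(c,None,fx=s,fy=s,interpolation=cv2.INTER_CUBIC))
def state():
    s=r.sense();q=s["tool_rot"];M=R.from_quat([q[1],q[2],q[3],q[0]]).as_matrix()
    return s,M
E
python3 - <<'E'
from h import *
t=cv2.imread("pics/top0.png");s=cv2.imread("pics/scene0.png")
crop("t",t,180,150,130,100,6,"tl0");crop("t",t,300,150,130,100,6,"tr0");crop("s",s,180,140,130,100,6,"sl0");crop("s",s,300,170,150,130,5,"sr0")
E
```

```text
(no output)
```

View pics/tl0.png

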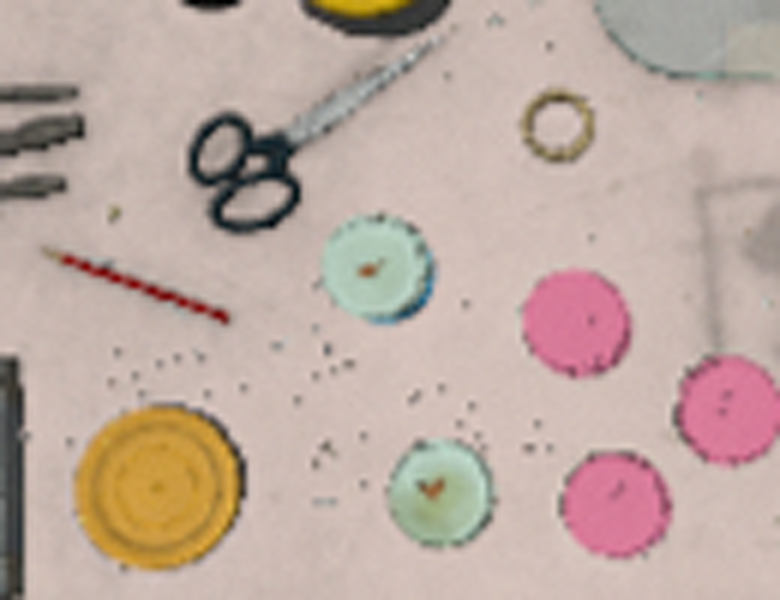

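View pics/tr0.png

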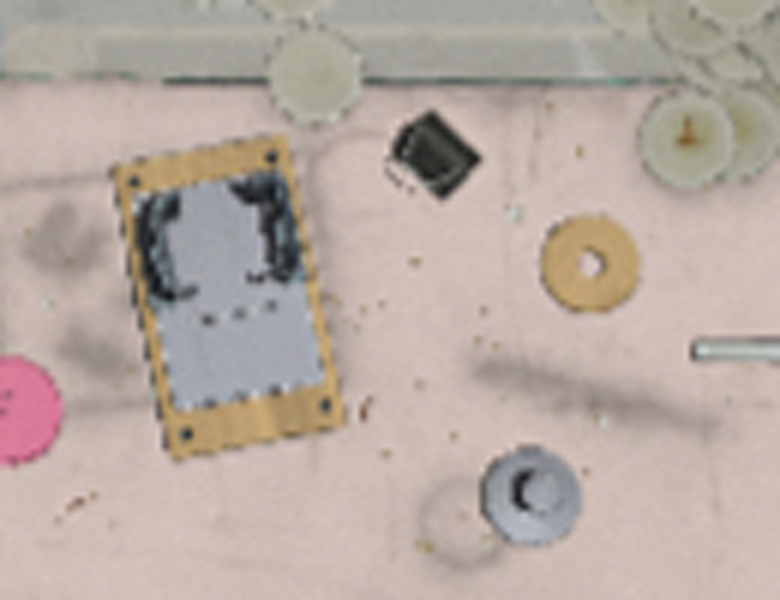

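View pics/sl0.png

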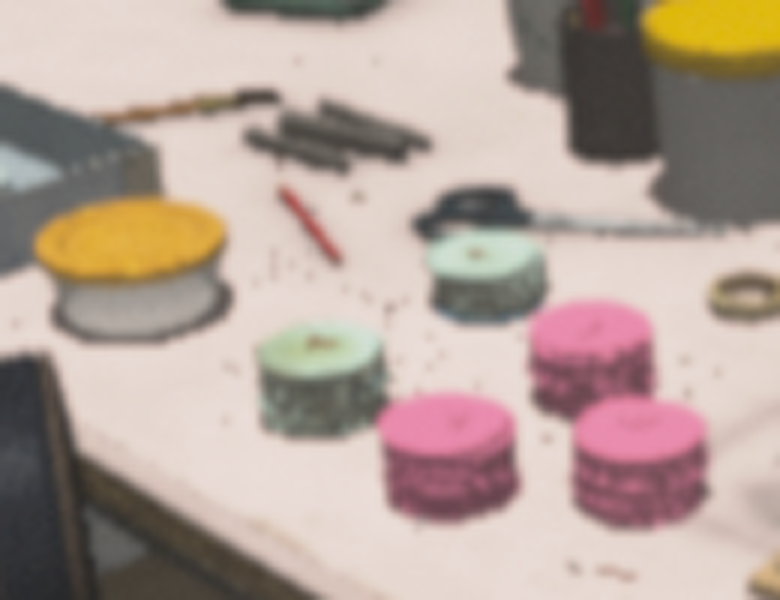

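View pics/sr0.png

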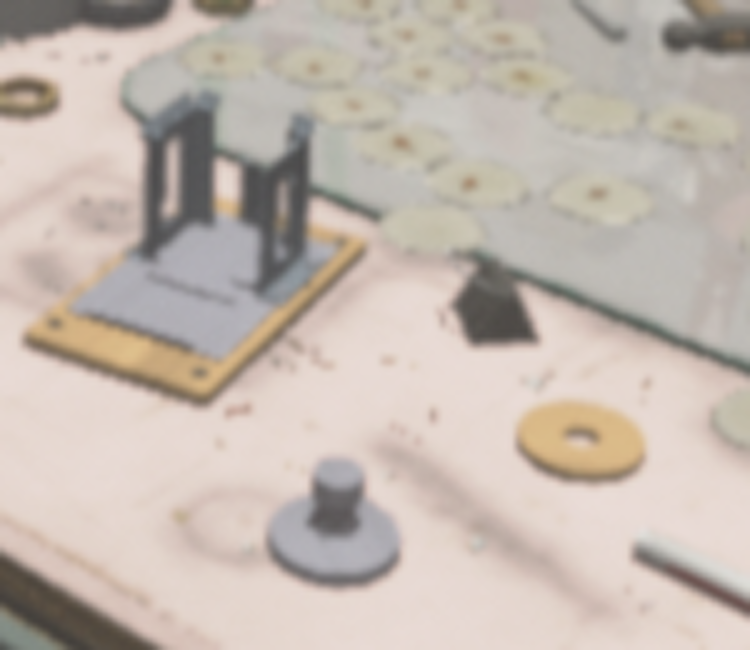

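The left zoom shows the farther green pack (378,270), with a blue base edge and visibly lower, so that is the thin pack. The nearer one (440,493) is the thick pack. On the right are the divider (590,263), the follower (532,495) and the dispenser base, turned slightly. Next I measure all of them.

```bash
cat > meas.py <<'E'
from h import *
def blob(im,lo,hi,box):
    hsv=cv2.cvtColor(im,cv2.COLOR_BGR2HSV);m=cv2.inRange(hsv,lo,hi);z=np.zeros_like(m);x,y,w,h=box;z[y:y+h,x:x+w]=m[y:y+h,x:x+w]
    z=cv2.morphologyEx(z,cv2.MORPH_CLOSE,np.ones((3,3)))
    cs,_=cv2.findContours(z,cv2.RETR_EXTERNAL,cv2.CHAIN_APPROX_NONE)
    return max(cs,key=cv2.contourArea)
E
python3 - <<'E'
from meas import *
t=cv2.imread("pics/top0.png");s=cv2.imread("pics/scene0.png")
hs=cv2.cvtColor(t,cv2.COLOR_BGR2HSV);hs2=cv2.cvtColor(s,cv2.COLOR_BGR2HSV)
for n,(u,v) in dict(thin=(245,192),thick=(250,235),div=(393,194),foot=(383,236),table=(290,230),base=(345,222),).items(): print(n,hs[v,u])
for n,(u,v) in dict(thin=(262,182),thick=(233,199),table=(290,240)).items(): print(n,hs2[v,u])
def rep(n,im,cam,lo,hi,box,z,k=None):
    c=blob(im,lo,hi,box);e=cv2.fitEllipse(c);m=cv2.minEnclosingCircle(c)
    print(n,cam,"ell",np.round(e[0],2),np.round(e[1],2),"bbox",cv2.boundingRect(c),"pos",onz(cam,*e[0],z).round(4), "diam mm",np.round(np.array(e[1])*0+0,1))
rep("thin",t,"top",(60,25,60),(100,255,255),(230,182,28,28),.030)
rep("thick",t,"top",(60,25,60),(100,255,255),(240,219,28,28),.041)
rep("thin",s,"scene",(60,25,130),(100,255,255),(245,175,30,20),.030)
rep("thick",s,"scene",(60,25,130),(100,255,255),(218,190,30,16),.041)
rep("div",t,"top",(10,70,60),(30,255,255),(380,180,35,30),.008)
rep("div",s,"scene",(10,70,60),(30,255,255),(395,245,40,30),.006)
rep("foot",t,"top",(100,20,30),(130,255,255),(375,220,30,28),.010)
rep("foot",s,"scene",(100,20,30),(130,255,255),(348,255,40,40),.02)
c=blob(t,(10,70,60),(30,255,255),(315,170,45,60)); print("base",cv2.minAreaRect(c),cv2.boxPoints(cv2.minAreaRect(c)))
for p in cv2.boxPoints(cv2.minAreaRect(c)): print(onz("top",*p,.012).round(4))
E
```

```text
thin [ 66  27 198]
thick [ 40  64 163]
div [ 18 100 189]
foot [115  15 183]
table [171 100 186]
base [ 18 106 192]
thin [ 56  24 216]
thick [ 43  45 209]
table [ 10  24 232]
thin top ell [242.64 194.62] [16.   17.64] bbox (234, 187, 18, 17) pos [0.5771 0.3194 0.03  ] diam mm [0. 0.]
thick top ell [253.4  232.01] [14.72 15.62] bbox (245, 224, 17, 16) pos [0.426  0.2717 0.041 ] diam mm [0. 0.]Traceback (most recent call last):
  File "<stdin>", line 11, in <module>
  File "<stdin>", line 7, in rep
  File "meas.py", line 6, in blob
    return max(cs,key=cv2.contourArea)
ValueError: max() iterable argument is empty
```

```bash
cat > m1.py <<'E'
from meas import *
t=cv2.imread("pics/top0.png");s=cv2.imread("pics/scene0.png")
def rep(n,im,cam,lo,hi,box,z):
    c=blob(im,lo,hi,box);e=cv2.fitEllipse(c)
    H=cv2.convexHull(c).astype(float).reshape(-1,2)
    W=np.array([onz(cam,u,v,z)[:2] for u,v in H]).astype(np.float32)
    (cx,cy),rr=cv2.minEnclosingCircle(W)
    print(n,cam,"ell",np.round(e[0],1),np.round(e[1],1),"pos",onz(cam,*e[0],z).round(4),"circ",round(cx,4),round(cy,4),"D",round(2*rr*1000,1))
G=((30,14,130),(100,255,255))
rep("thin",t,"top",*G,(230,182,28,28),.030)
rep("thick",t,"top",*G,(240,219,28,28),.041)
rep("thin",s,"scene",*G,(245,175,30,20),.030)
rep("thick",s,"scene",*G,(218,190,30,16),.041)
rep("div",t,"top",(10,70,60),(30,255,255),(380,180,35,30),.008)
rep("div",s,"scene",(10,70,60),(30,255,255),(395,245,40,30),.006)
F=((105,8,30),(135,255,255))
rep("foot",t,"top",*F,(375,220,30,28),.010)
rep("foot",s,"scene",*F,(348,255,40,40),.02)
c=blob(t,(10,70,60),(30,255,255),(315,170,45,60)); print("base",cv2.minAreaRect(c))
B=cv2.boxPoints(cv2.minAreaRect(c))
for p in B: print(p,onz("top",*p,.012).round(4))
E
python3 m1.py
python3 - <<'E'
from h import *
t=cv2.imread("pics/top0.png");s=cv2.imread("pics/scene0.png")
crop("",t,310,165,60,65,9,"d0");crop("",s,300,180,75,70,9,"ds0")
crop("",t,374,216,32,32,18,"f0");crop("",s,345,255,40,40,14,"fs0")
E
```

```text
thin top ell [242.1 194.2] [16.9 17.5] pos [0.579  0.3215 0.03  ] circ 0.5788 0.3204 D 76.7
thick top ell [253.  231.8] [16.4 17.2] pos [0.4268 0.2733 0.041 ] circ 0.4273 0.2715 D 72.1
thin scene ell [260.8 182.2] [ 8.5 20.4] pos [0.58   0.3207 0.03  ] circ 0.5789 0.319 D 87.8
thick scene ell [232.9 198.2] [ 8.3 20.5] pos [0.4231 0.2704 0.041 ] circ 0.4271 0.2689 D 72.6
div top ell [398.  193.6] [15.2 15.4] pos [ 0.5843 -0.3105  0.008 ] circ 0.5843 -0.3102 D 66.3
div scene ell [415.8 257.6] [13.6 24.8] pos [ 0.5827 -0.3116  0.006 ] circ 0.5835 -0.3113 D 68.5
foot top ell [388.2 232.4] [14.5 15.1] pos [ 0.426  -0.2669  0.01  ] circ 0.4267 -0.2669 D 63.6
foot scene ell [366.3 277.4] [12.9 22.7] pos [ 0.4094 -0.2783  0.02  ] circ 0.4098 -0.2771 D 60.0
base ((337.7884521484375, 198.94232177734375), (49.617374420166016, 29.809648513793945), 78.69007110595703)
[318.30768 177.53848] [0.6502 0.0145 0.012 ]
[347.53845 171.69232] [ 0.6745 -0.1053  0.012 ]
[357.26923 220.34616] [ 0.4746 -0.1426  0.012 ]
[328.03845 226.19232] [ 0.451  -0.0245  0.012 ]
```

View pics/d0.png

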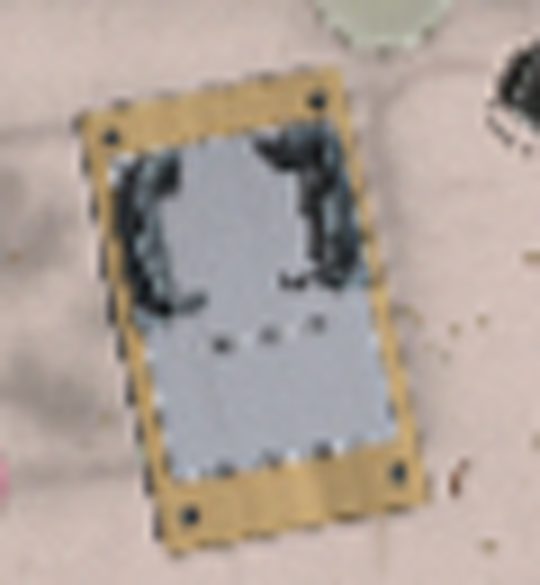

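View pics/ds0.png

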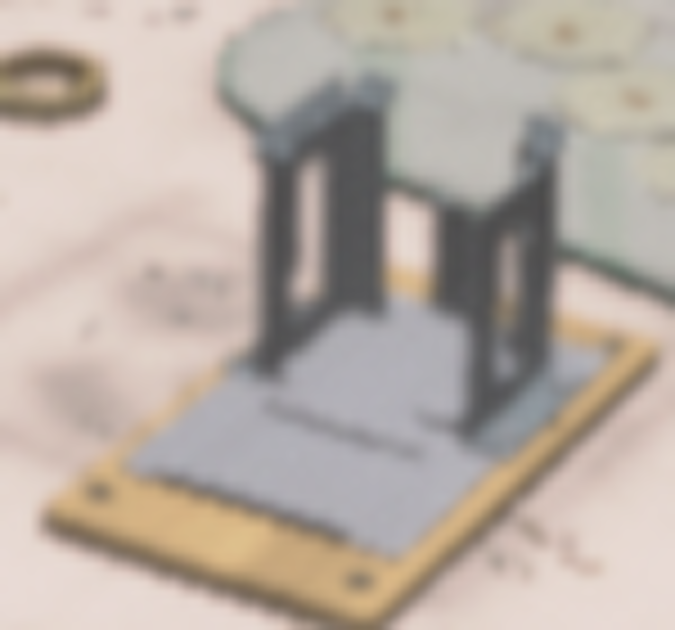

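View pics/f0.png

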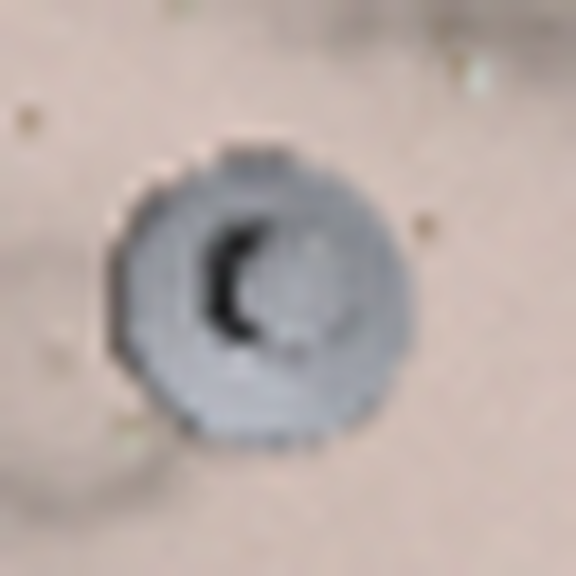

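View pics/fs0.png

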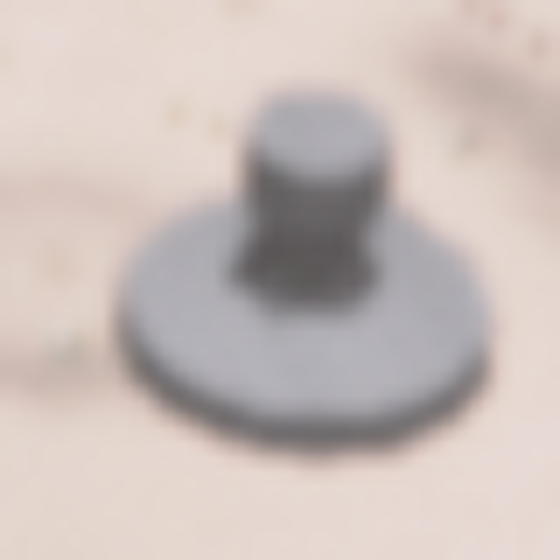

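Run:
```python
from h import *
f=lambda X,Y,u0,v0,s:(u0+(X+.5)/s-.5,v0+(Y+.5)/s-.5)
T=np.array([onz("top",*f(X,Y,310,165,9),.012)[:2] for X,Y in[(112,137),(318,101),(400,472),(190,515)]])
S=np.array([onz("scene",*f(X,Y,300,180,9),.012)[:2] for X,Y in[(612,343),(357,580),(97,492)]])
print(T.round(4));print(S.round(4))
def ang(v):return np.degrees(np.arctan2(v[1],v[0]))
print([ang(v) for v in(T[0]-T[3],T[1]-T[2])],[ang(v)+90 for v in(T[1]-T[0],T[2]-T[3])], "scene",ang(S[0]-S[1]),ang(S[1]-S[2])+90, T.mean(0))
# follower
print("foot",onz("top",*f(258,297,374,216,18),.010),"knob",onz("top",*f(302,290,374,216,18),.047))
print("foot s",onz("scene",*f(305,305,345,255,14),.010),"knob",onz("scene",*f(318,135,345,255,14),.047))
# overlay dispenser model
im=cv2.imread("pics/top0.png");sc=cv2.imread("pics/scene0.png")
import sys
yaw=np.radians(11.0);o=np.array([.590,-.0593])
for n,I,(u0,v0,w,h) in(("top",im,(310,165,60,65)),("scene",sc,(300,180,75,70))):
    c=cv2.resize(I[v0:v0+h,u0:u0+w],None,fx=9,fy=9,interpolation=cv2.INTER_CUBIC)
    def dr(pts,z,col):
        q=[]
        for x,y in pts:
            P=[o[0]+x*np.cos(yaw)-y*np.sin(yaw),o[1]+x*np.sin(yaw)+y*np.cos(yaw),z]
            u,v=proj(n,P);q.append([(u-u0+.5)*9-.5,(v-v0+.5)*9-.5])
        cv2.polylines(c,[np.array(q).round().astype(np.int32)],True,col,1)
    dr([(-.131,-.061),(.075,-.061),(.075,.061),(-.131,.061)],.012,(0,0,255))
    dr([(-.0285,-.038),(.0285,-.038),(.0285,.038),(-.0285,.038)],.105-.010,(0,255,0))
    dr([(-.0285,-.043),(.0285,-.043),(.0285,.043),(-.0285,.043)],.105,(255,0,0))
    dr([(-.042,-.038),(-.042,.038)],.018,(255,0,255))
    cv2.imwrite(f"pics/ov_{n}.png",c)
```

```text
[[ 6.409e-01 -6.000e-04]
 [ 6.575e-01 -9.430e-02]
 [ 4.881e-01 -1.296e-01]
 [ 4.688e-01 -3.520e-02]]
[[ 0.6601 -0.0927]
 [ 0.4867 -0.1262]
 [ 0.4689 -0.032 ]]
[np.float64(11.362292416199697), np.float64(11.76390305873267)] [np.float64(10.027741127704445), np.float64(11.56133972104719)] scene 10.946295377842883 10.67371704483294 [ 0.56383018 -0.06491145]
foot [ 0.42753279 -0.26534453  0.01      ] knob [ 0.42680721 -0.26901387  0.047     ]
foot s [ 0.42378888 -0.2681247   0.01      ] knob [ 0.4231537  -0.26905741  0.047     ]
```

View pics/ov_top.png

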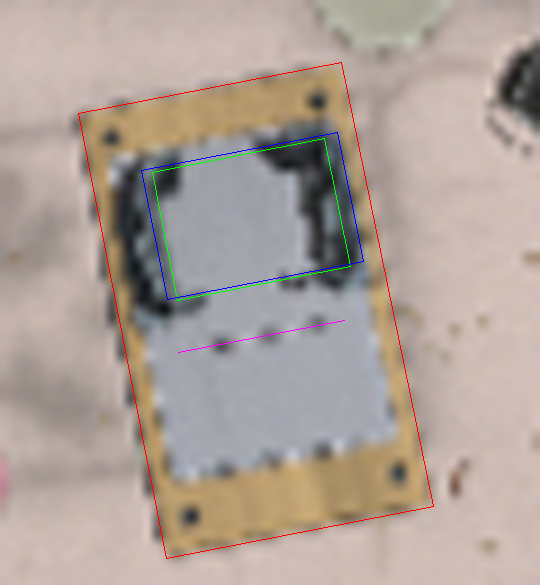

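View pics/ov_scene.png

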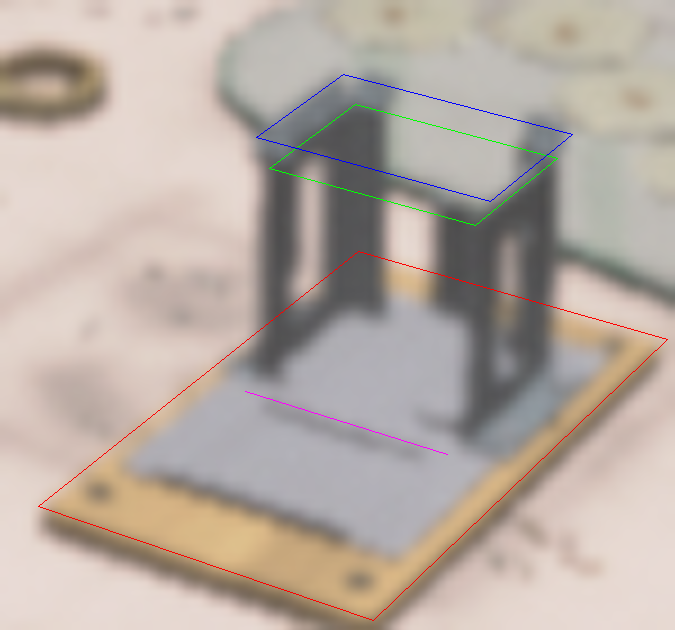

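Top and scene views agree to about 3 mm. The dispenser origin is about (0.591, -0.058) with yaw about 11.1°. Next: a helper that works out shifts in tool axes, then I turn the jaws to the dispenser's x axis.

```bash
cat >> h.py <<'E'
def go(x,y,z,yaw=None):
    "print tool-frame shift (mm) to the target with the present attitude, and turn about tool z needed"
    s,M=state();p=s["tcp_pos"];cur=np.degrees(np.arctan2(M[1,0],M[0,0]))
    d=M.T@(np.array([x,y,z])-p)*1000
    tilt=M.T@np.cross(M[:,2],[0,0,-1])*180/np.pi
    print("t",round(s["time"],2),"tcp",(p*1000).round(1),"yaw",round(cur,2),"tilt fix",tilt.round(2),"F",s["wrist_force"].round(1),"w",round(s["grip_width"]*1000,1))
    print("shift mm",d.round(1))
    if yaw is not None:
        print("turn wz",round(-(yaw-cur),2))
        c,sn=np.cos(np.radians(yaw)),np.sin(np.radians(yaw));M2=np.array([[c,sn,0],[sn,-c,0],[0,0,-1]]);print("shift after turn",(M2.T@(np.array([x,y,z])-p)*1000).round(1))
E
python3 -c "
from h import *
go(.579,.3205,.2,11.1)"
python3 -m jog '[[[0,0,0],[0,0,7],0],[[0,0,0],[0,0,7],0],[[0,0,0],[0,0,7],0],[[0,0,0],[0,0,7],0],[[0,0,0],[0,0,7],0],[[0,0,0],[0,0,7],0],[[0,0,0],[0,0,7],0],[[0,0,0],[0,0,7],0]]'
python3 -c "
from h import *
go(.579,.3205,.2,11.1)"
```

```text
t 0.1 tcp [229.9 581.  291.7] yaw 68.41 tilt fix [-0.01  0.06  0.  ] F [-0.4 -0.3  0.1] w 95.4
shift mm [-113.7  420.5   91.8]
turn wz 57.31
shift after turn [292.4 322.9  91.7]
time: 0.77
tcp_pos: [0.2299, 0.5811, 0.2919]
tool_rot: [0.0, 0.994, 0.105, -0.0]
wrist_force: [0.2, -0.0, 1.3]
grip_width: 0.0949
t 0.77 tcp [229.9 581.1 291.9] yaw 12.06 tilt fix [ 0.03  0.02 -0.  ] F [ 0.2 -0.   1.3] w 94.9
shift mm [286.9 327.8  91.9]
turn wz 0.96
shift after turn [292.4 322.9  91.9]
```

```bash
python3 -m jog '[[[0,0,0],[0,0,1],0],[[26,29,0],[0,0,0],0],[[26,29,0],[0,0,0],0],[[26,29,0],[0,0,0],0],[[26,29,0],[0,0,0],0],[[26,29,0],[0,0,0],0],[[26,29,0],[0,0,0],0],[[26,29,0],[0,0,0],0],[[26,29,0],[0,0,0],0],[[26,29,0],[0,0,0],0]]'
python3 -c "
from h import *
go(.579,.3205,.2,11.1)"
```

```text
time: 1.6
tcp_pos: [0.5123, 0.3702, 0.2921]
tool_rot: [0.0, 0.995, 0.101, -0.0]
wrist_force: [-0.1, 1.3, -0.1]
grip_width: 0.0951
t 1.6 tcp [512.3 370.2 292.1] yaw 11.62 tilt fix [ 0.    0.02 -0.  ] F [-0.1  1.3 -0.1] w 95.1
shift mm [55.4 62.1 92.1]
turn wz 0.52
shift after turn [55.9 61.6 92.1]
```

```bash
python3 -m jog '[[[28,31,0],[0,0,0.5],0],[[28,31,0],[0,0,0],0],[[0,0,30],[0,0,0],0],[[0,0,30],[0,0,0],0],[[0,0,30],[0,0,0],0],[[0,0,0],[0,0,0],0],[[0,0,0],[0,0,0],0]]'
python3 - <<'E'
from h import *
t=cams.get_image("top");s=cams.get_image("scene")
crop("",t,200,160,90,80,8,"t1");crop("",s,200,110,110,90,7,"s1")
go(.579,.3205,.09,11.1)
E
```

```text
time: 2.18
tcp_pos: [0.5775, 0.3217, 0.2014]
tool_rot: [0.0, 0.995, 0.096, -0.001]
wrist_force: [-0.6, 0.1, -0.0]
grip_width: 0.0947
t 2.28 tcp [578.2 322.2 204. ] yaw 11.0 tilt fix [-0.03 -0.12  0.  ] F [ 0.1 -0.3  1.2] w 95.2
shift mm [  0.2   1.9 114. ]
turn wz -0.1
shift after turn [  0.4   1.8 114. ]
```

View pics/t1.png

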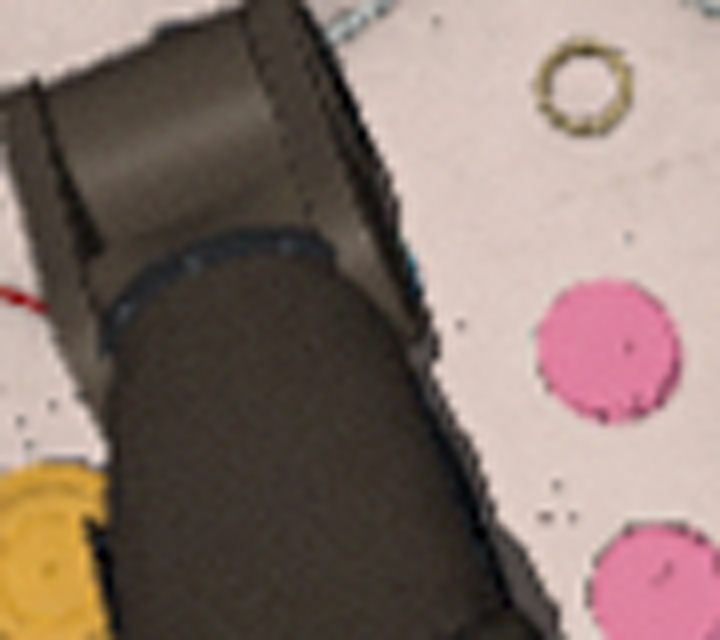

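View pics/s1.png

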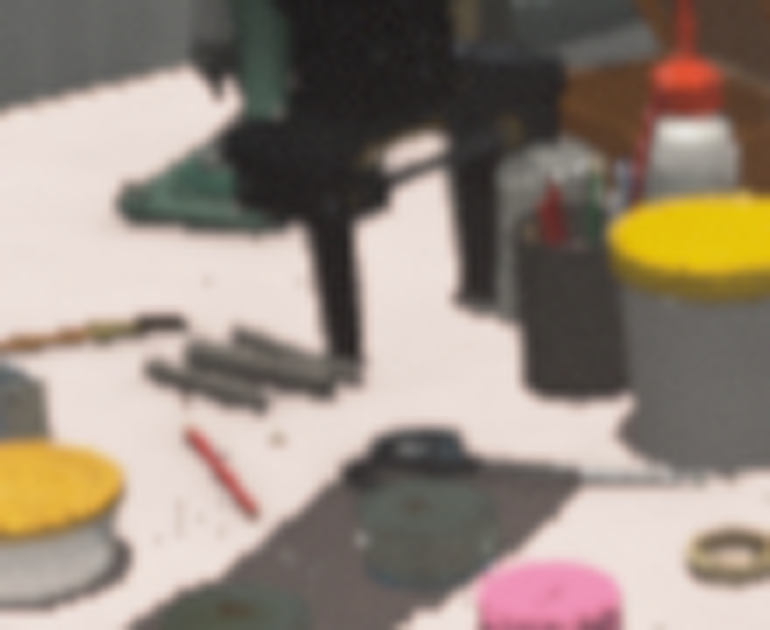

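Run:
```python
from h import *
s,M=state();p=s["tcp_pos"];print(p,s["time"])
for sx in(-.0535,.0535):
    for y in(-.01,.01):
        u,v=proj("scene",p+M@np.array([sx,y,.078]));print(sx,y,((np.array([u-200,v-110])+.5)*7-.5).round(0))
```

```text
[0.57824565 0.32223175 0.20404927] 2.2833
-0.0535 -0.01 [325. 361.]
-0.0535 0.01 [357. 369.]
0.0535 -0.01 [465. 295.]
0.0535 0.01 [496. 302.]
```

The scene view shows the fingertips at (345,370) and (480,300) in the zoom, within about 1 px of prediction, so the calibration holds. The pack sits below between them. Descending and gripping.

```bash
python3 -m jog '[[[0,2,20],[0,0,0],0],[[0,0,25],[0,0,0],0],[[0,0,25],[0,0,0],0],[[0,0,25],[0,0,0],0],[[0,0,19],[0,0,0],0],[[0,0,0],[0,0,0],0],[[0,0,0],[0,0,0],0]]' 20
python3 - <<'E'
from h import *
go(.579,.3205,.09,11.1)
E
python3 -m jog '[[[0,0,0],[0,0,0],120],[[0,0,0],[0,0,0],255],[[0,0,0],[0,0,0],255],[[0,0,0],[0,0,0],255],[[0,0,0],[0,0,0],255],[[0,0,0],[0,0,0],255]]' 20
python3 -m jog '[[[0,0,0],[0,0,0],255],[[0,0,0],[0,0,0],255],[[0,0,0],[0,0,0],255]]' 20
```

```text
time: 2.87
tcp_pos: [0.5786, 0.3202, 0.0896]
tool_rot: [-0.0, 0.995, 0.095, 0.001]
wrist_force: [0.6, 0.6, -0.2]
grip_width: 0.095
t 2.87 tcp [578.6 320.2  89.6] yaw 10.96 tilt fix [-0.02 -0.06  0.  ] F [ 0.6  0.6 -0.2] w 95.0
shift mm [ 0.4 -0.2 -0.4]
turn wz -0.14
shift after turn [ 0.4 -0.2 -0.4]
time: 3.37
tcp_pos: [0.5784, 0.32, 0.089]
tool_rot: [-0.0, 0.995, 0.095, 0.001]
wrist_force: [-0.7, -0.5, 6.1]
grip_width: 0.0671
time: 3.62
tcp_pos: [0.5784, 0.3199, 0.089]
tool_rot: [-0.0, 0.995, 0.095, 0.001]
wrist_force: [-0.8, 0.1, 6.2]
grip_width: 0.0666
```

```bash
python3 -m jog '[[[0,0,-8],[0,0,0],255],[[0,0,-15],[0,0,0],255],[[0,0,-22],[0,0,0],255],[[0,0,-25],[0,0,0],255],[[0,0,-25],[0,0,0],255],[[0,0,-25],[0,0,0],255],[[0,0,-20],[0,0,0],255],[[0,0,-10],[0,0,0],255],[[0,0,0],[0,0,0],255],[[0,0,0],[0,0,0],255]]'
python3 - <<'E'
from h import *
go(.591,-.058,.24,11.1)
t=cams.get_image("top");s=cams.get_image("scene")
crop("",s,190,110,130,100,6,"s2")
E
```

```text
time: 4.45
tcp_pos: [0.5779, 0.3197, 0.2379]
tool_rot: [-0.0, 0.995, 0.095, -0.0]
wrist_force: [0.3, 0.3, -0.5]
grip_width: 0.0664
t 4.45 tcp [577.9 319.7 237.9] yaw 10.91 tilt fix [-0.    0.01  0.  ] F [ 0.3  0.3 -0.5] w 66.4
shift mm [-58.6 373.4  -2.1]
turn wz -0.19
shift after turn [-59.9 373.2  -2.1]
```

View pics/s2.png

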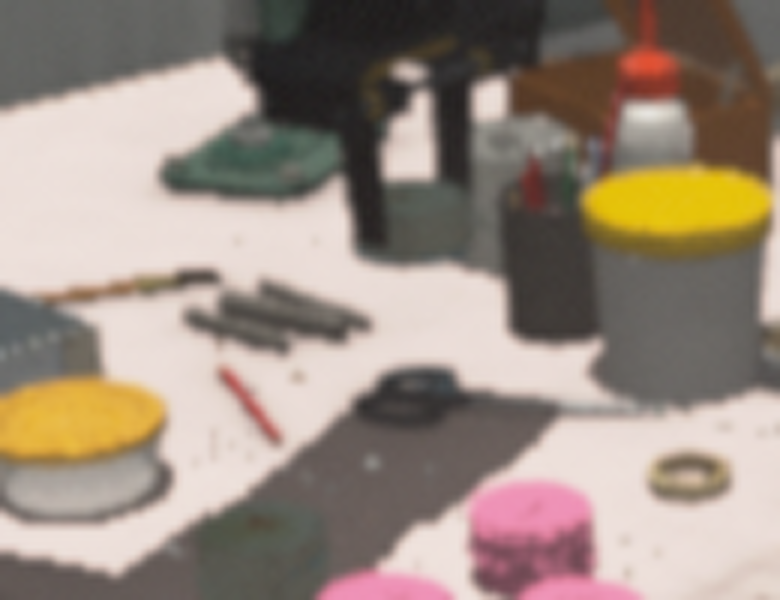

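The scene view shows the thin pack held level between the fingers at (420,215) in the zoom. Carrying it to above the dispenser.

```bash
python3 -m jog '[[[-2,12,0],[0,0,0],255],[[-3,22,0],[0,0,0],255],[[-5,30,0],[0,0,0],255],[[-5,33,0],[0,0,0],255],[[-5,33,0],[0,0,0],255],[[-5,33,0],[0,0,0],255],[[-5,33,0],[0,0,0],255],[[-5,33,0],[0,0,0],255],[[-5,33,0],[0,0,0],255],[[-5,33,0],[0,0,0],255]]'
python3 -m jog '[[[-5,30,0],[0,0,-0.2],255],[[-4,22,0],[0,0,0],255],[[-3,16,0],[0,0,0],255],[[-2,8,0],[0,0,0],255],[[0,0,0],[0,0,0],255],[[0,0,0],[0,0,0],255],[[0,0,0],[0,0,0],255]]'
python3 - <<'E'
from h import *
go(.591,-.058,.24,11.1)
E
```

```text
time: 5.38
tcp_pos: [0.589, 0.0193, 0.2373]
tool_rot: [-0.0, 0.995, 0.095, -0.001]
wrist_force: [0.6, -0.4, -0.6]
grip_width: 0.0666
time: 5.97
tcp_pos: [0.5904, -0.0549, 0.238]
tool_rot: [-0.0, 0.995, 0.097, -0.0]
wrist_force: [-0.7, -0.7, -0.7]
grip_width: 0.0667
t 5.97 tcp [590.4 -54.9 238. ] yaw 11.14 tilt fix [-0.03  0.02  0.  ] F [-0.7 -0.7 -0.7] w 66.7
shift mm [ 0.   3.2 -2. ]
turn wz 0.04
shift after turn [ 0.   3.2 -2. ]
```

Descend part way (pack underside to about 125 mm) and look at the alignment.

```bash
python3 -m jog '[[[0,3,10],[0,0,0],255],[[0,0,13],[0,0,0],255],[[0,0,0],[0,0,0],255],[[0,0,0],[0,0,0],255]]'
python3 - <<'E'
from h import *
s=cams.get_image("scene");t=cams.get_image("top")
crop("",s,290,140,100,110,5,"s3a")
cv2.imwrite("pics/s3raw.png",s)
crop("",t,290,150,100,90,7,"t3")
go(.591,-.058,.24,11.1)
E
```

```text
time: 6.3
tcp_pos: [0.591, -0.058, 0.2144]
tool_rot: [-0.0, 0.995, 0.097, -0.001]
wrist_force: [0.5, -0.2, -0.7]
grip_width: 0.0667
t 6.4 tcp [591.3 -58.3 215.4] yaw 11.15 tilt fix [ 0.   -0.01  0.  ] F [ 0.6  0.2 -0.3] w 66.5
shift mm [ -0.3  -0.3 -24.6]
turn wz 0.05
shift after turn [ -0.3  -0.3 -24.6]
```

View pics/s3a.png

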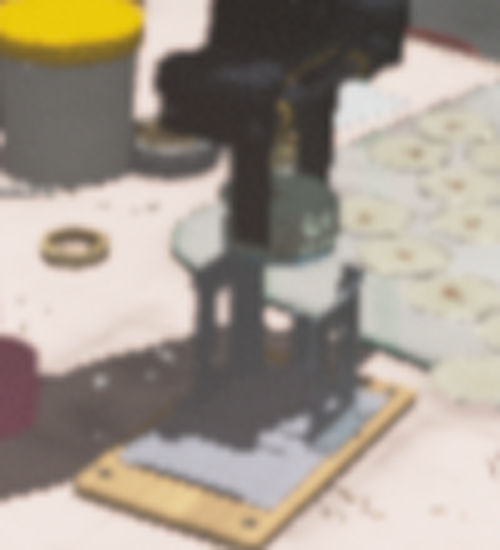

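View pics/t3.png

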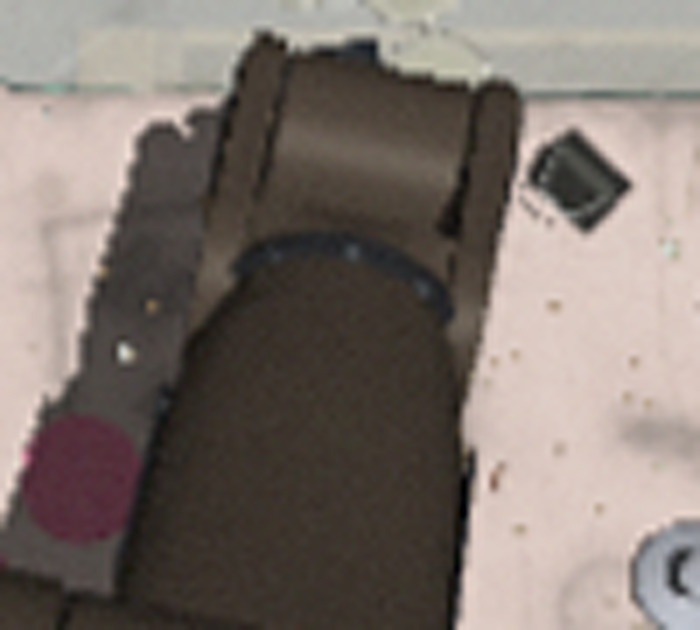

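Run:
```python
from h import *
s=cv2.imread("pics/s3raw.png");s0=cv2.imread("pics/scene0.png")
u0,v0,k=315,165,10
def mk(I,name,pz,o,yaw=np.radians(11.1)):
    c=cv2.resize(I[v0:v0+60,u0:u0+60],None,fx=k,fy=k,interpolation=cv2.INTER_CUBIC)
    c=np.clip(c.astype(float)*1.6,0,255).astype(np.uint8)
    a=np.linspace(0,2*np.pi,60)
    def pl(P,col,cl=True):
        q=[(np.array(proj("scene",p))-[u0,v0]+.5)*k-.5 for p in P];cv2.polylines(c,[np.array(q).round().astype(np.int32)],cl,col,1)
    if pz:
        for z in(pz,pz+.03):
            for rr,col in((.0335,(0,0,255)),(.0375,(0,255,255))): pl([[o[0]+rr*np.cos(t),o[1]+rr*np.sin(t),z] for t in a],col)
    f=lambda x,y,z:[o[0]+x*np.cos(yaw)-y*np.sin(yaw),o[1]+x*np.sin(yaw)+y*np.cos(yaw),z]
    for sg in(1,-1):
        pl([f(-.0285,sg*.038,.02),f(-.0285,sg*.038,.095),f(-.0285,sg*.043,.105),f(.0285,sg*.043,.105),f(.0285,sg*.038,.095),f(.0285,sg*.038,.02)],(0,255,0),False)
        for xx in(-.0285,.0285): pl([f(xx,sg*.024,.02),f(xx,sg*.024,.1)],(255,128,0),False)
    cv2.imwrite(f"pics/{name}.png",c)
mk(s,"ov3",.126,(.591,-.058));mk(s0,"ov3b",0,(.591,-.058))
```

```text
(no output)
```

View pics/ov3.png

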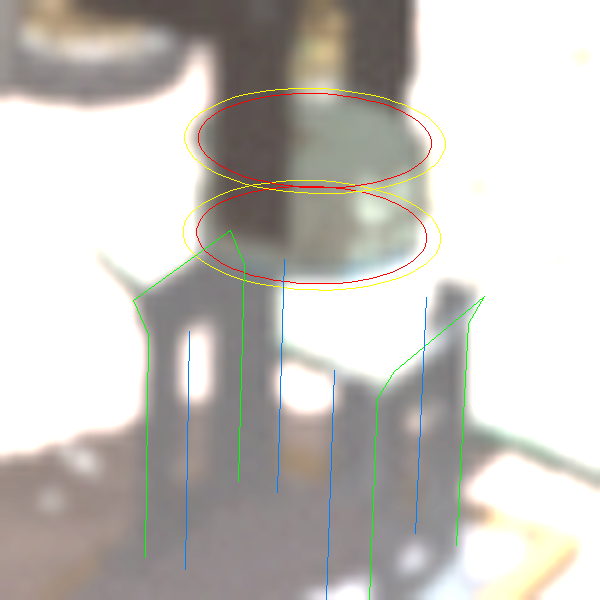

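View pics/ov3b.png

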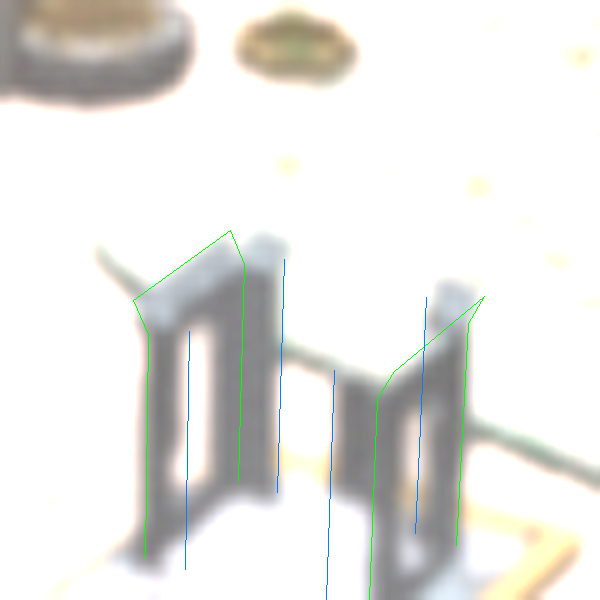

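The overlay of the scene view fits: lip edges at x of about 280 and 335 and guide faces at 148 and 466 all lie on the model, and the pack outline (200–430) is centred over the column. Lowering it.

```bash
python3 -m jog '[[[0,0,10],[0,0,0],255],[[0,0,12],[0,0,0],255],[[0,0,12],[0,0,0],255],[[0,0,12],[0,0,0],255],[[0,0,0],[0,0,0],255]]'
python3 -m jog '[[[0,0,12],[0,0,0],255],[[0,0,12],[0,0,0],255],[[0,0,12],[0,0,0],255],[[0,0,12],[0,0,0],255],[[0,0,10],[0,0,0],255],[[0,0,0],[0,0,0],255],[[0,0,0],[0,0,0],255]]'
python3 - <<'E'
from h import *
go(.591,-.058,.109,11.1)
E
```

```text
time: 6.82
tcp_pos: [0.5904, -0.0584, 0.167]
tool_rot: [-0.0, 0.995, 0.097, -0.001]
wrist_force: [-0.6, -0.1, -0.4]
grip_width: 0.0666
time: 7.4
tcp_pos: [0.591, -0.0586, 0.1106]
tool_rot: [-0.0, 0.995, 0.097, -0.001]
wrist_force: [-0.2, 0.5, -0.2]
grip_width: 0.0662
t 7.4 tcp [591.  -58.6 110.6] yaw 11.11 tilt fix [-0.03  0.06  0.  ] F [-0.2  0.5 -0.2] w 66.2
shift mm [ 0.1 -0.6  1.6]
turn wz 0.01
shift after turn [ 0.1 -0.6  1.6]
```

```bash
python3 -m jog '[[[0,0,0],[0,0,0],0],[[0,0,0],[0,0,0],0],[[0,0,0],[0,0,0],0],[[0,0,0],[0,0,0],0],[[0,0,0],[0,0,0],0],[[0,0,0],[0,0,0],0]]'
python3 -m jog '[[[0,0,-15],[0,0,0],0],[[0,0,-25],[0,0,0],0],[[0,0,-25],[0,0,0],0],[[0,0,-25],[0,0,0],0],[[0,0,-25],[0,0,0],0],[[0,0,-10],[0,0,0],0],[[0,0,0],[0,0,0],0]]'
python3 - <<'E'
from h import *
s=cams.get_image("scene")
crop("",s,290,140,100,110,5,"s4")
go(.584,-.311,.24,11.1)
E
```

```text
time: 7.9
tcp_pos: [0.5912, -0.0586, 0.1115]
tool_rot: [0.0, 0.995, 0.097, 0.0]
wrist_force: [0.2, -0.0, -0.9]
grip_width: 0.0943
time: 8.48
tcp_pos: [0.5917, -0.0587, 0.2385]
tool_rot: [0.001, 0.995, 0.097, 0.002]
wrist_force: [-0.4, -0.7, 0.1]
grip_width: 0.0952
t 8.53 tcp [591.2 -58.6 236.6] yaw 11.11 tilt fix [ 0.03 -0.08  0.  ] F [-0.5 -0.5 -0.7] w 95.0
shift mm [-55.7 246.3  -3.3]
turn wz 0.01
shift after turn [-55.6 246.3  -3.4]
```

View pics/s4.png

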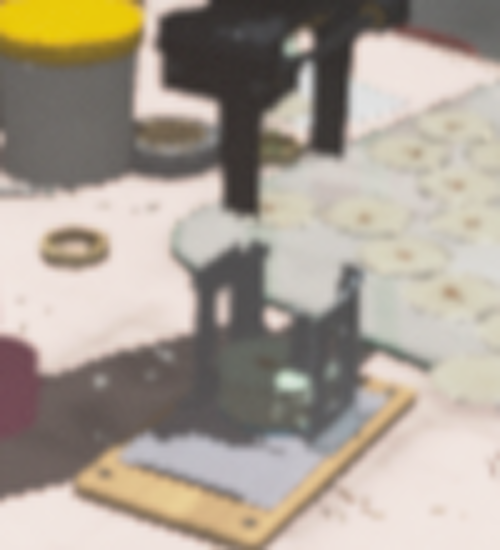

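The scene view shows the thin pack level at the bottom of the column (about (262,390) in the zoom). Now the divider.

```bash
python3 -m jog '[[[-4,15,0],[0,0,0],0],[[-6,26,0],[0,0,0],0],[[-6,28,0],[0,0,0],0],[[-6,28,0],[0,0,0],0],[[-6,28,0],[0,0,0],0],[[-6,28,0],[0,0,0],0],[[-6,28,0],[0,0,0],0],[[-6,28,0],[0,0,0],0],[[-6,26,0],[0,0,0],0],[[-4,11,0],[0,0,0],0]]'
python3 -m jog '[[[0,0,25],[0,0,0],0],[[0,0,25],[0,0,0],0],[[0,0,25],[0,0,0],0],[[0,0,25],[0,0,0],0],[[0,0,0],[0,0,0],0],[[0,0,0],[0,0,0],0]]'
python3 - <<'E'
from h import *
s=cams.get_image("scene")
crop("",s,370,190,100,90,7,"s5")
go(.584,-.311,.081,11.1)
E
```

```text
time: 9.37
tcp_pos: [0.5829, -0.3136, 0.2337]
tool_rot: [-0.001, 0.995, 0.096, -0.001]
wrist_force: [0.8, -0.2, 0.0]
grip_width: 0.0949
time: 9.87
tcp_pos: [0.5831, -0.31, 0.1344]
tool_rot: [-0.001, 0.995, 0.097, -0.001]
wrist_force: [0.9, -1.0, 0.2]
grip_width: 0.0957
t 9.92 tcp [ 583.7 -310.4  136.1] yaw 11.13 tilt fix [-0.05  0.04  0.  ] F [ 0.7 -0.7  0.8] w 94.8
shift mm [ 0.2  0.7 55.1]
turn wz 0.03
shift after turn [ 0.2  0.6 55.1]
```

View pics/s5.png

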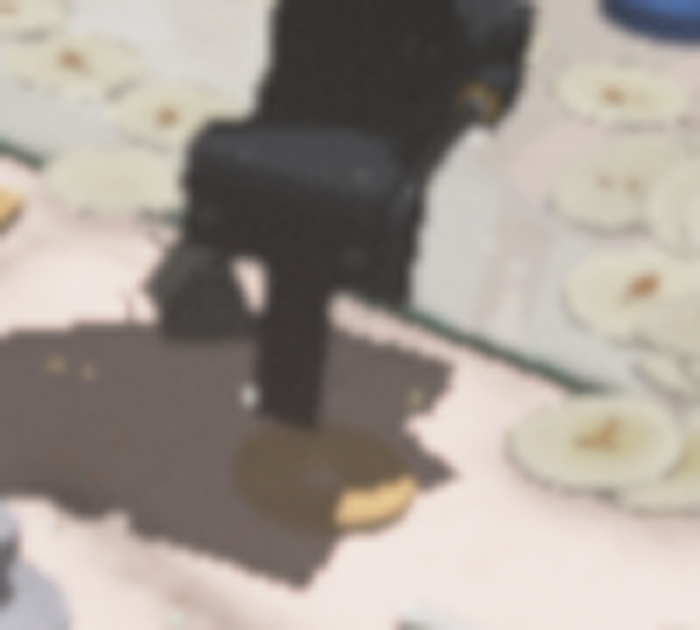

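The ring is in shadow, centred at about (325,475) in the zoom and directly below the gripper. Descending to a tip height of about 3 mm.

```bash
python3 -m jog '[[[0,0.5,15],[0,0,0],0],[[0,0,15],[0,0,0],0],[[0,0,13],[0,0,0],0],[[0,0,8],[0,0,0],0],[[0,0,4],[0,0,0],0],[[0,0,0],[0,0,0],0],[[0,0,0],[0,0,0],0]]' 20
python3 -m jog '[[[0,0,0],[0,0,0],120],[[0,0,0],[0,0,0],255],[[0,0,0],[0,0,0],255],[[0,0,0],[0,0,0],255],[[0,0,0],[0,0,0],255],[[0,0,0],[0,0,0],255],[[0,0,0],[0,0,0],255],[[0,0,0],[0,0,0],255]]' 20
python3 -m jog '[[[0,0,-5],[0,0,0],255],[[0,0,-12],[0,0,0],255],[[0,0,-20],[0,0,0],255],[[0,0,-25],[0,0,0],255],[[0,0,-25],[0,0,0],255],[[0,0,-25],[0,0,0],255],[[0,0,-20],[0,0,0],255],[[0,0,-10],[0,0,0],255],[[0,0,0],[0,0,0],255]]'
python3 - <<'E'
from h import *
s=cams.get_image("scene")
crop("",s,370,150,100,90,7,"s6")
go(.591,-.058,.22,11.1)
E
```

```text
time: 10.5
tcp_pos: [0.5839, -0.3114, 0.0817]
tool_rot: [0.0, 0.995, 0.097, 0.0]
wrist_force: [-0.5, -0.1, -0.4]
grip_width: 0.095
time: 11.17
tcp_pos: [0.5837, -0.3113, 0.0814]
tool_rot: [0.0, 0.995, 0.097, 0.0]
wrist_force: [-1.0, 0.7, 4.0]
grip_width: 0.0675
time: 11.92
tcp_pos: [0.5842, -0.3115, 0.2262]
tool_rot: [0.001, 0.995, 0.097, 0.002]
wrist_force: [-0.6, -0.4, 0.1]
grip_width: 0.0676
t 11.97 tcp [ 583.8 -311.3  224.2] yaw 11.11 tilt fix [ 0.07 -0.08  0.  ] F [-0.   0.2 -1.1] w 67.4
shift mm [  55.9 -247.1    3.9]
turn wz 0.01
shift after turn [  55.9 -247.1    4.2]
```

View pics/s6.png

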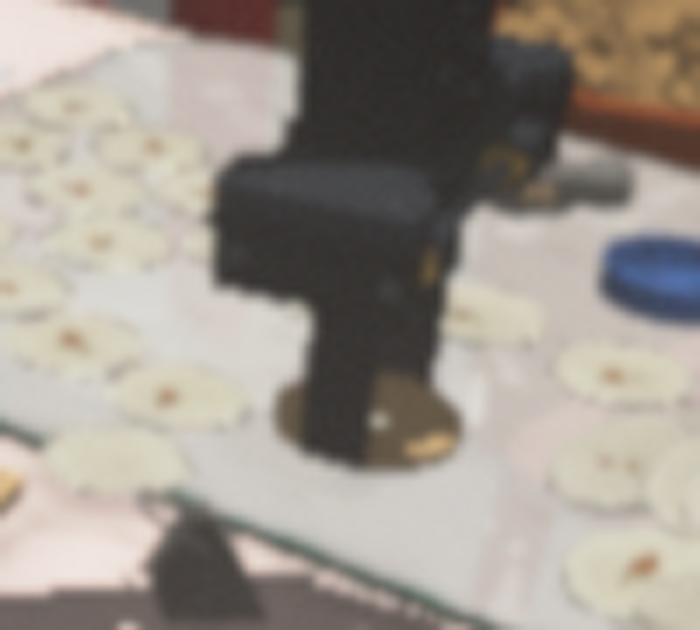

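The divider is held level (zoom (370,420)) with the ring symmetric about the fingers. Carrying it back.

```bash
python3 -m jog '[[[3,-12,0],[0,0,0],255],[[5,-22,0],[0,0,0],255],[[6,-28,0],[0,0,0],255],[[6,-28,0],[0,0,0],255],[[6,-28,0],[0,0,0],255],[[6,-28,0],[0,0,0],255],[[6,-28,0],[0,0,0],255],[[6,-28,0],[0,0,0],255],[[6,-25,0],[0,0,0],255],[[4,-13,0],[0,0,0],255]]'
python3 -m jog '[[[2,-7,10],[0,0,0],255],[[0,0,10],[0,0,0],255],[[0,0,0],[0,0,0],255],[[0,0,0],[0,0,0],255]]'
python3 - <<'E'
from h import *
go(.591,-.058,.124,11.1)
s=cams.get_image("scene")
cv2.imwrite("pics/s7raw.png",s)
u0,v0,k=315,150,8
c=cv2.resize(s[v0:v0+75,u0:u0+65],None,fx=k,fy=k,interpolation=cv2.INTER_CUBIC)
st,M=state();p=st["tcp_pos"]
c=np.clip(c.astype(float)*1.5,0,255).astype(np.uint8)
for z in(.0785,.0705):pass
q=[(proj("scene",[.591+.034*np.cos(t),-.058+.034*np.sin(t),p[2]-.0735])-[u0,v0]+.5)*k-.5 for t in np.linspace(0,6.28,50)]
cv2.polylines(c,[np.array(q).round().astype(np.int32)],True,(0,0,255),1)
cv2.imwrite("pics/s7.png",c)
E
```

```text
time: 12.8
tcp_pos: [0.5895, -0.0621, 0.2218]
tool_rot: [-0.001, 0.995, 0.098, -0.001]
wrist_force: [0.7, 0.1, 0.0]
grip_width: 0.067
time: 13.13
tcp_pos: [0.5907, -0.0591, 0.2018]
tool_rot: [-0.0, 0.995, 0.096, -0.001]
wrist_force: [-0.1, 0.4, -0.2]
grip_width: 0.0672
t 13.13 tcp [590.7 -59.1 201.8] yaw 11.06 tilt fix [-0.05  0.12  0.  ] F [-0.1  0.4 -0.2] w 67.2
shift mm [ 0.6 -0.9 77.8]
turn wz -0.04
shift after turn [ 0.5 -1.  77.8]
```

View pics/s7.png

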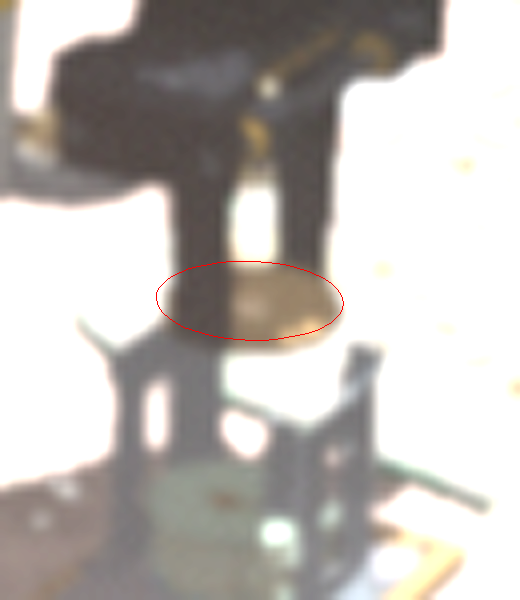

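The divider outline (163–342, 265–350) lies on the predicted circle over the column. Lowering to about 2 mm above the pack.

```bash
python3 -m jog '[[[0,-0.5,10],[0,0,0],255],[[0,0,12],[0,0,0],255],[[0,0,12],[0,0,0],255],[[0,0,12],[0,0,0],255],[[0,0,0],[0,0,0],255]]'
python3 -m jog '[[[0,0,10],[0,0,0],255],[[0,0,8],[0,0,0],255],[[0,0,6],[0,0,0],255],[[0,0,4],[0,0,0],255],[[0,0,0],[0,0,0],255],[[0,0,0],[0,0,0],255]]'
python3 - <<'E'
from h import *
go(.591,-.058,.1255,11.1)
s=cams.get_image("scene")
crop("",s,310,160,70,70,8,"s8")
E
```

```text
time: 13.6
tcp_pos: [0.5902, -0.0582, 0.1549]
tool_rot: [-0.0, 0.995, 0.096, -0.001]
wrist_force: [0.6, -0.4, -0.8]
grip_width: 0.0671
time: 14.1
tcp_pos: [0.5908, -0.0576, 0.129]
tool_rot: [-0.0, 0.995, 0.097, -0.0]
wrist_force: [-2.7, -0.5, -1.2]
grip_width: 0.0673
t 14.1 tcp [590.8 -57.6 129. ] yaw 11.12 tilt fix [-0.02  0.04 -0.  ] F [-2.7 -0.5 -1.2] w 67.3
shift mm [0.1 0.4 3.5]
turn wz 0.02
shift after turn [0.1 0.4 3.5]
```

View pics/s8.png

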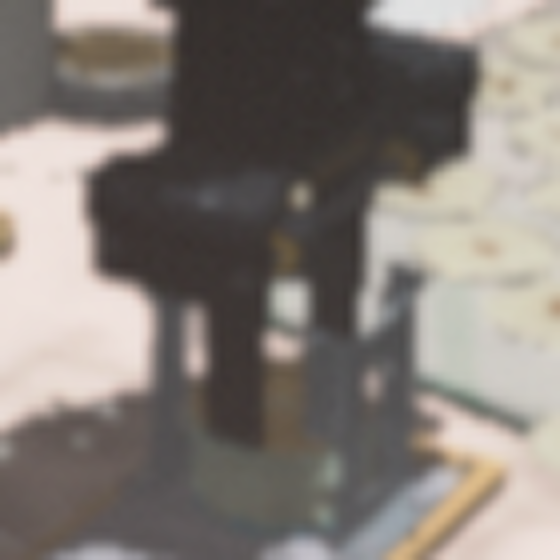

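```bash
python3 -m jog '[[[0,0,2],[0,0,0],255],[[0,0,0],[0,0,0],255],[[0,0,0],[0,0,0],255]]'
python3 -m jog '[[[0,0,0],[0,0,0],0],[[0,0,0],[0,0,0],0],[[0,0,0],[0,0,0],0],[[0,0,0],[0,0,0],0],[[0,0,0],[0,0,0],0],[[0,0,0],[0,0,0],0]]'
python3 -m jog '[[[0,0,-12],[0,0,0],0],[[0,0,-25],[0,0,0],0],[[0,0,-25],[0,0,0],0],[[0,0,-25],[0,0,0],0],[[0,0,-15],[0,0,0],0],[[0,0,0],[0,0,0],0],[[0,0,0],[0,0,0],0]]'
python3 - <<'E'
from h import *
go(.4265,.2715,.24,11.1)
s=cams.get_image("scene")
crop("",s,310,160,70,70,8,"s9")
E
```

```text
time: 14.4
tcp_pos: [0.5909, -0.0576, 0.1273]
tool_rot: [-0.0, 0.995, 0.097, 0.0]
wrist_force: [-2.9, -1.7, -0.1]
grip_width: 0.0674
time: 14.9
tcp_pos: [0.5911, -0.0576, 0.1273]
tool_rot: [-0.0, 0.995, 0.097, 0.0]
wrist_force: [-0.1, -0.3, -0.5]
grip_width: 0.0946
time: 15.48
tcp_pos: [0.591, -0.0576, 0.2304]
tool_rot: [0.0, 0.995, 0.097, 0.001]
wrist_force: [-0.1, -1.0, 0.2]
grip_width: 0.095
t 15.48 tcp [591.  -57.6 230.4] yaw 11.12 tilt fix [ 0.04 -0.11 -0.  ] F [-0.1 -1.   0.2] w 95.0
shift mm [ -97.9 -354.6  -10.1]
turn wz 0.02
shift after turn [ -98.1 -354.6   -9.6]
```

View pics/s9.png

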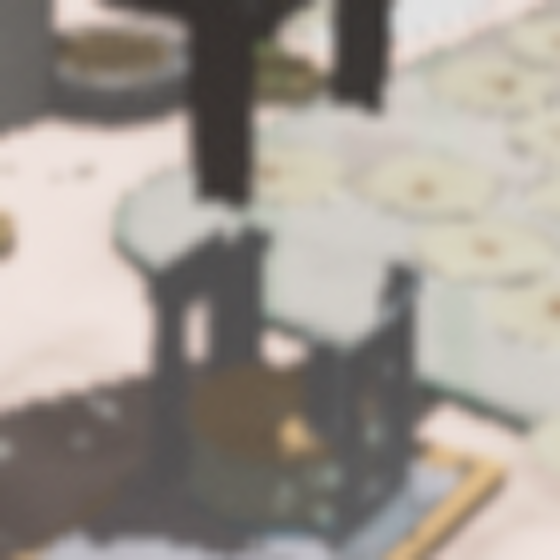

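The scene view shows the divider lying on the pack in the column (about (250,400) in the zoom). Moving to the thick pack, then looking back at the stack.

```bash
python3 -m jog '[[[-4,-15,0],[0,0,0],0],[[-7,-26,0],[0,0,0],0],[[-9,-33,0],[0,0,0],0],[[-9,-33,0],[0,0,0],0],[[-9,-33,0],[0,0,0],0],[[-9,-33,0],[0,0,0],0],[[-9,-33,0],[0,0,0],0],[[-9,-33,0],[0,0,0],0],[[-9,-33,0],[0,0,0],0],[[-9,-33,0],[0,0,0],0]]'
python3 -m jog '[[[-8,-30,0],[0,0,0],0],[[-5,-20,10],[0,0,0],0],[[0,0,25],[0,0,0],0],[[0,0,25],[0,0,0],0],[[0,0,0],[0,0,0],0],[[0,0,0],[0,0,0],0]]'
python3 - <<'E'
from h import *
go(.4265,.2715,.09,11.1)
s=cams.get_image("scene");t=cams.get_image("top")
cv2.imwrite("pics/s10raw.png",s);cv2.imwrite("pics/t10raw.png",t)
crop("",s,180,140,130,100,6,"s10");crop("",t,310,165,60,65,9,"t10d");crop("",s,305,180,70,70,8,"s10d")
E
```

```text
time: 16.37
tcp_pos: [0.4488, 0.2272, 0.2283]
tool_rot: [0.0, 0.995, 0.097, -0.001]
wrist_force: [0.6, 0.1, 0.4]
grip_width: 0.0948
time: 16.87
tcp_pos: [0.4274, 0.2722, 0.1682]
tool_rot: [0.001, 0.995, 0.097, -0.002]
wrist_force: [0.1, -0.6, 1.0]
grip_width: 0.095
t 16.87 tcp [427.4 272.2 168.2] yaw 11.13 tilt fix [ 0.05  0.22 -0.  ] F [ 0.1 -0.6  1. ] w 95.0
shift mm [-0.7  0.5 78.2]
turn wz 0.03
shift after turn [-1.   0.6 78.2]
```

View pics/s10.png

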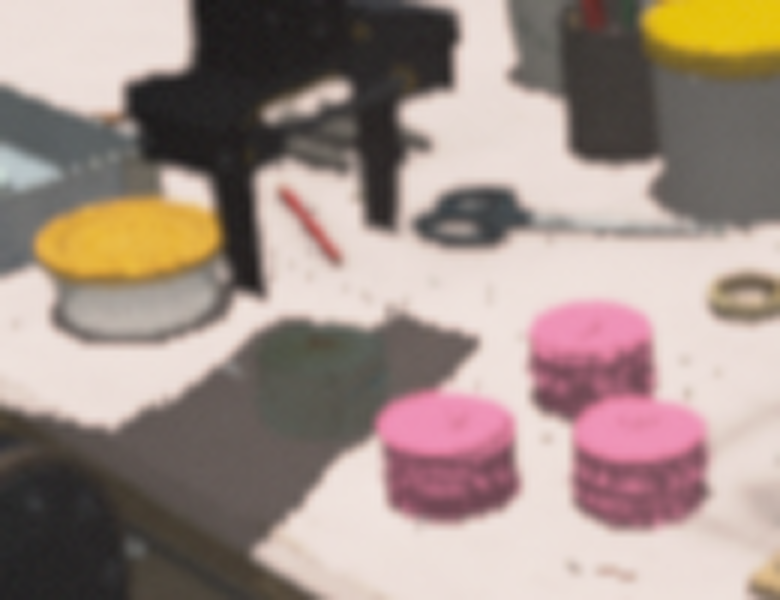

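View pics/t10d.png

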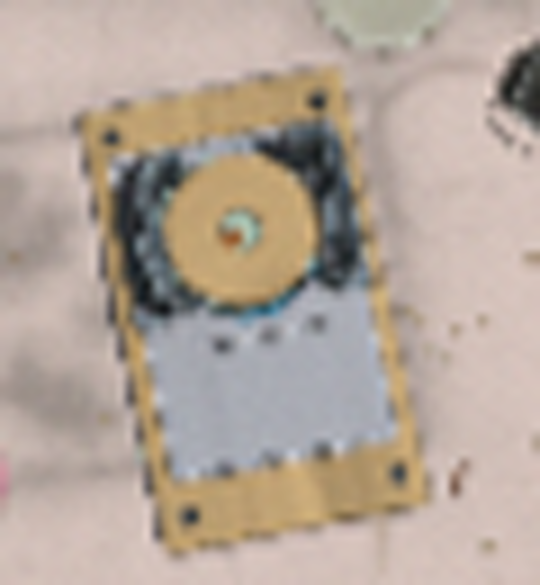

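View pics/s10d.png

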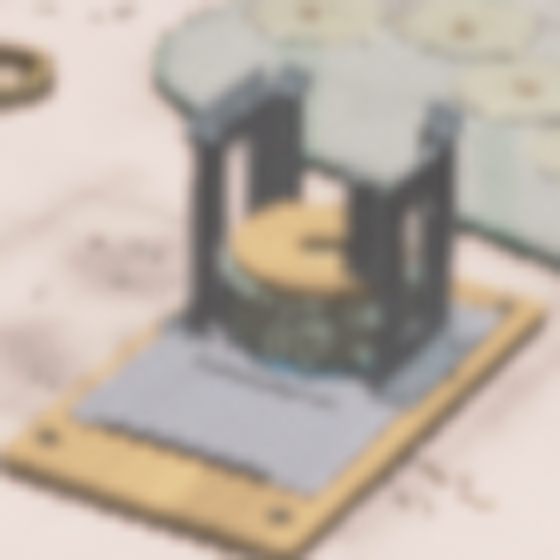

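Run:
```python
from meas import *
t=cv2.imread("pics/t10raw.png");s=cv2.imread("pics/s10raw.png")
c=blob(t,(10,70,60),(30,255,255),(326,181,22,18));e=cv2.fitEllipse(c);print(e,onz("top",*e[0],.052))
f=lambda X,Y,u0,v0,s:(u0+(X+.5)/s-.5,v0+(Y+.5)/s-.5)
print(onz("top",*f(241,230,310,165,9),.052))
yaw=np.radians(11.1);d=np.array([np.cos(yaw),np.sin(yaw)])
print("hole-based origin top", np.array([.5638,-.0649])+.028*d)
# bead row (z .018): visible in top at zoom (222,345),(270,335),(318,322)
for p in((222,345),(270,335),(318,322)): 
    P=onz("top",*f(*p,310,165,9),.018)[:2];print("bead->axis",P,P+.042*d)
hs=blob(s,(10,70,60),(30,255,255),(330,203,22,16))
```

```text
((336.46875, 190.05047607421875), (15.803788185119629, 16.5759220123291), 69.58782196044922) [ 0.59209988 -0.05757758  0.052     ]
[ 0.59185579 -0.05703672  0.052     ]
hole-based origin top [ 0.59127619 -0.05950938]
bead->axis [ 0.54489407 -0.04973821] [ 0.58610837 -0.04165229]
bead->axis [ 0.54941482 -0.07134102] [ 0.59062911 -0.06325509]
bead->axis [ 0.55529942 -0.09297062] [ 0.59651371 -0.0848847 ]
```

The scene and top views show the divider flat on the thin pack, with its centre at (0.592,-0.0575), within 2 mm of the axis estimates. Now gripping the thick pack with tips about 20 mm above the table.

```bash
python3 -m jog '[[[-1,0.5,20],[0,0,0],0],[[0,0,20],[0,0,0],0],[[0,0,18],[0,0,0],0],[[0,0,10],[0,0,0],0],[[0,0,0],[0,0,0],0],[[0,0,0],[0,0,0],0]]' 20
python3 -m jog '[[[0,0,0],[0,0,0],120],[[0,0,0],[0,0,0],255],[[0,0,0],[0,0,0],255],[[0,0,0],[0,0,0],255],[[0,0,0],[0,0,0],255],[[0,0,0],[0,0,0],255],[[0,0,0],[0,0,0],255],[[0,0,0],[0,0,0],255]]' 20
python3 -m jog '[[[0,0,-5],[0,0,0],255],[[0,0,-12],[0,0,0],255],[[0,0,-20],[0,0,0],255],[[0,0,-25],[0,0,0],255],[[0,0,-25],[0,0,0],255],[[0,0,-25],[0,0,0],255],[[0,0,-20],[0,0,0],255],[[0,0,-14],[0,0,0],255],[[0,0,0],[0,0,0],255]]'
python3 - <<'E'
from h import *
s=cams.get_image("scene")
crop("",s,180,120,110,100,6,"s11")
go(.590,-.059,.25,11.1)
E
```

```text
time: 17.47
tcp_pos: [0.4278, 0.2716, 0.1019]
tool_rot: [-0.0, 0.995, 0.097, 0.0]
wrist_force: [-0.7, 0.5, 0.3]
grip_width: 0.0951
time: 18.13
tcp_pos: [0.4274, 0.2716, 0.1016]
tool_rot: [-0.0, 0.995, 0.097, 0.0]
wrist_force: [-1.5, -1.3, 6.8]
grip_width: 0.0666
time: 18.88
tcp_pos: [0.428, 0.2718, 0.25]
tool_rot: [-0.001, 0.995, 0.097, 0.002]
wrist_force: [0.5, 0.6, -0.7]
grip_width: 0.0667
t 18.93 tcp [427.6 271.6 248.3] yaw 11.11 tilt fix [-0.04 -0.15  0.  ] F [ 0.5 -0.9 -1. ] w 66.7
shift mm [ 95.6 355.7  -1.7]
turn wz 0.01
shift after turn [ 95.7 355.7  -1.7]
```

View pics/s11.png

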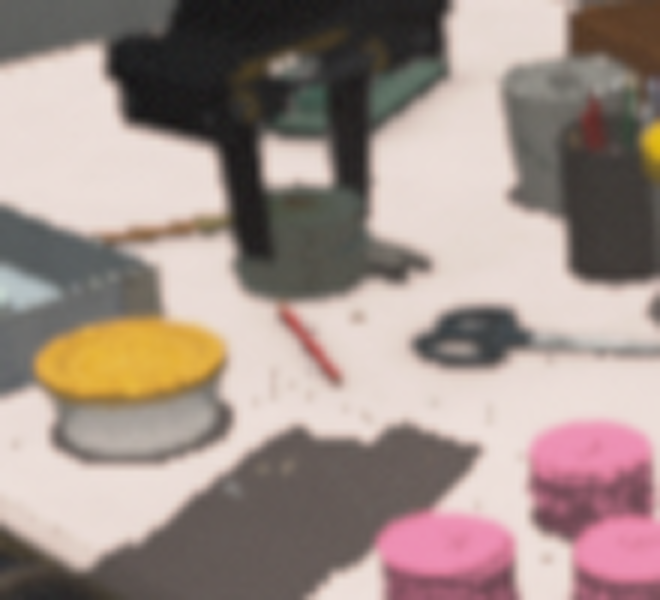

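The thick pack is held level at (305,240) in the zoom. Carrying it to the dispenser.

```bash
python3 -m jog '[[[3,12,0],[0,0,0],255],[[6,22,0],[0,0,0],255],[[8,30,0],[0,0,0],255],[[9,33,0],[0,0,0],255],[[9,33,0],[0,0,0],255],[[9,33,0],[0,0,0],255],[[9,33,0],[0,0,0],255],[[9,33,0],[0,0,0],255],[[9,33,0],[0,0,0],255],[[9,33,0],[0,0,0],255]]'
python3 -m jog '[[[8,30,0],[0,0,0],255],[[5,20,0],[0,0,0],255],[[2,9,8],[0,0,0],255],[[0,0,8],[0,0,0],255],[[0,0,0],[0,0,0],255],[[0,0,0],[0,0,0],255],[[0,0,0],[0,0,0],255]]'
python3 - <<'E'
from h import *
go(.590,-.059,.154,11.1)
s=cams.get_image("scene")
cv2.imwrite("pics/s12raw.png",s)
u0,v0,k=315,150,8
c=cv2.resize(s[v0:v0+75,u0:u0+65],None,fx=k,fy=k,interpolation=cv2.INTER_CUBIC)
st,M=state();p=st["tcp_pos"]
c=np.clip(c.astype(float)*1.5,0,255).astype(np.uint8)
for z in(-.1016,-.0606):
  for rr in(.0335,.036):
    q=[(proj("scene",[p[0]+rr*np.cos(t),p[1]+rr*np.sin(t),p[2]+z])-[u0,v0]+.5)*k-.5 for t in np.linspace(0,6.28,50)]
    cv2.polylines(c,[np.array(q).round().astype(np.int32)],True,(0,0,255),1)
cv2.imwrite("pics/s12.png",c)
E
```

```text
time: 19.77
tcp_pos: [0.5629, -0.005, 0.2456]
tool_rot: [-0.0, 0.995, 0.097, -0.001]
wrist_force: [0.3, 0.7, -1.0]
grip_width: 0.0666
time: 20.35
tcp_pos: [0.5884, -0.0563, 0.231]
tool_rot: [-0.0, 0.995, 0.097, -0.0]
wrist_force: [0.5, -0.1, -1.3]
grip_width: 0.0666
t 20.35 tcp [588.4 -56.3 231. ] yaw 11.19 tilt fix [-0.03  0.04  0.  ] F [ 0.5 -0.1 -1.3] w 66.6
shift mm [ 1.1  3.  77. ]
turn wz 0.09
shift after turn [ 1.   2.9 77. ]
```

View pics/s12.png

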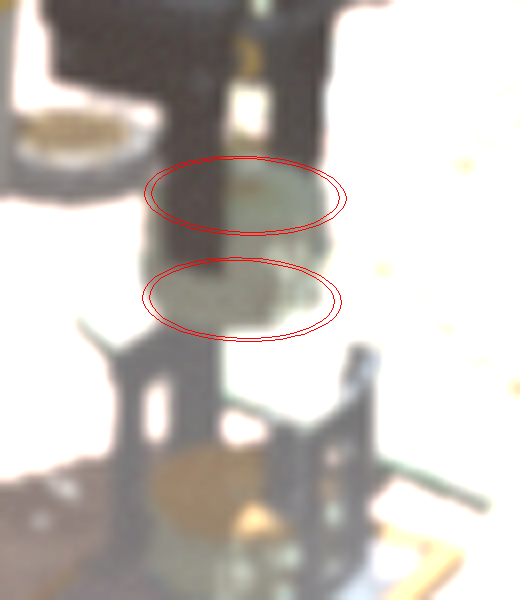

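Run:
```python
from h import *
s=cv2.imread("pics/s12raw.png");crop("",s,325,165,40,35,16,"s12b")
for v in(176,180,184,187): print(v,[tuple(int(a) for a in s[v,u]) for u in range(350,362)])
```

```text
176 [(89, 99, 95), (91, 101, 96), (94, 102, 98), (95, 102, 98), (95, 102, 98), (118, 124, 125), (171, 176, 183), (193, 198, 206), (199, 204, 212), (200, 204, 213), (199, 205, 213), (200, 206, 213)]
180 [(98, 108, 109), (95, 105, 106), (105, 114, 114), (96, 105, 105), (91, 97, 94), (104, 109, 107), (139, 147, 151), (172, 185, 191), (187, 202, 208), (190, 206, 213), (191, 209, 214), (190, 208, 214)]
184 [(117, 129, 127), (117, 128, 125), (111, 121, 121), (115, 126, 122), (130, 141, 139), (158, 171, 175), (177, 192, 199), (182, 199, 206), (182, 202, 208), (182, 203, 208), (180, 202, 208), (171, 193, 204)]
187 [(105, 118, 116), (110, 122, 120), (124, 135, 131), (121, 132, 130), (129, 137, 138), (165, 171, 173), (190, 195, 198), (195, 201, 204), (194, 200, 204), (191, 198, 201), (185, 191, 195), (181, 188, 192)]
```

View pics/s12b.png

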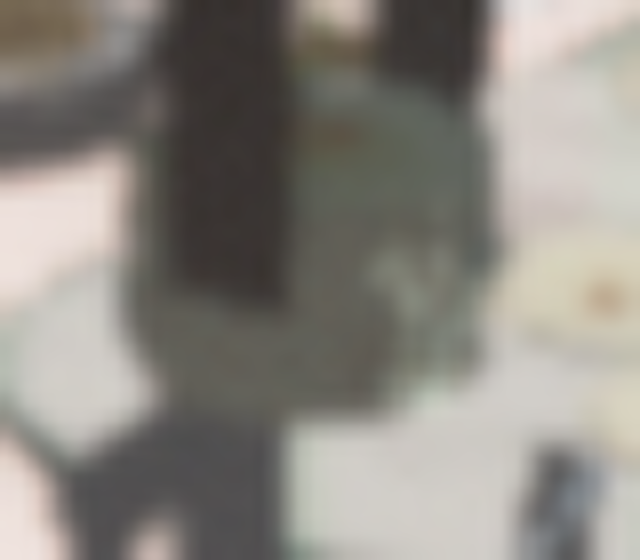

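In the zoom the pack's outline runs from 130 to 490, centred about 1.1 px (about 3 mm) left of the jaw centre. The grasp is off towards +y, so I'll compensate with an extra 2.5 mm in tool y and check again.

```bash
python3 -m jog '[[[0.5,3,0],[0,0,0],255],[[0.5,2.5,0],[0,0,0],255],[[0,0,0],[0,0,0],255],[[0,0,0],[0,0,0],255],[[0,0,0],[0,0,0],255]]'
python3 - <<'E'
from h import *
go(.590,-.0615,.154,11.1)
s=cams.get_image("scene")
cv2.imwrite("pics/s13raw.png",s)
crop("",s,325,165,40,35,16,"s13b")
st,M=state();p=st["tcp_pos"]
# predicted silhouette limits for a pack centred on the axis estimates
for o in((.591,-.058),(.590,-.059),(.5905,-.0595)):
    for z in(-.1016,-.0606,-.08):
        q=np.array([proj("scene",[o[0]+.0345*np.cos(t),o[1]+.0345*np.sin(t),p[2]+z]) for t in np.linspace(0,6.28,90)]);print(o,z,q[:,0].min().round(1),q[:,0].max().round(1))
g=cv2.cvtColor(s,cv2.COLOR_BGR2GRAY)
for v in(176,180,184,187): print(v,g[v,328:340],g[v,350:362])
E
```

```text
time: 20.82
tcp_pos: [0.5909, -0.0627, 0.2313]
tool_rot: [-0.0, 0.995, 0.097, 0.0]
wrist_force: [0.8, -0.5, -1.1]
grip_width: 0.0665
t 20.82 tcp [590.9 -62.7 231.3] yaw 11.11 tilt fix [-0.   -0.01 -0.  ] F [ 0.8 -0.5 -1.1] w 66.5
shift mm [-0.7 -1.3 77.3]
turn wz 0.01
shift after turn [-0.7 -1.3 77.3]
(0.591, -0.058) -0.1016 333.9 357.6
(0.591, -0.058) -0.0606 334.1 358.2
(0.591, -0.058) -0.08 334.0 357.9
(0.59, -0.059) -0.1016 333.9 357.7
(0.59, -0.059) -0.0606 334.1 358.3
(0.59, -0.059) -0.08 334.0 358.0
(0.5905, -0.0595) -0.1016 334.1 357.9
(0.5905, -0.0595) -0.0606 334.4 358.5
(0.5905, -0.0595) -0.08 334.3 358.2
176 [208 212 216 219 222 222 205 151  97  71  60  54] [ 96  98  97  97  98  99  99 111 150 190 205 208]
180 [224 220 213 211 209 200 180 136  99  78  62  55] [ 96 106 115 115 126 113  96  99 137 186 205 208]
184 [202 204 205 205 205 196 155 114  95  94  91  88] [ 92  96 110 127 130 111 103 131 178 200 201 194]
187 [204 204 205 207 206 206 195 154 114  98  96  95] [ 91  99 112 114 111 106 108 136 179 194 191 188]
```

View pics/s13b.png

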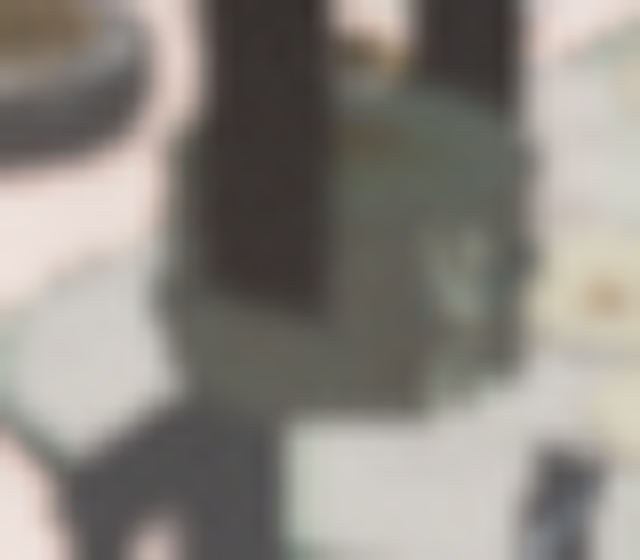

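The pack edges now lie at u of 334.8 and 358.0 against 334.0–358.0 predicted on the axis, so it is centred. Lowering.

```bash
python3 -m jog '[[[-0.5,-0.5,8],[0,0,0],255],[[0,0,10],[0,0,0],255],[[0,0,10],[0,0,0],255],[[0,0,10],[0,0,0],255],[[0,0,0],[0,0,0],255]]'
python3 -m jog '[[[0,0,10],[0,0,0],255],[[0,0,10],[0,0,0],255],[[0,0,8],[0,0,0],255],[[0,0,6],[0,0,0],255],[[0,0,0],[0,0,0],255],[[0,0,0],[0,0,0],255]]'
python3 - <<'E'
from h import *
go(.590,-.0615,.1536,11.1)
s=cams.get_image("scene")
crop("",s,310,150,70,80,7,"s14")
E
```

```text
time: 21.28
tcp_pos: [0.5896, -0.0622, 0.1905]
tool_rot: [-0.001, 0.995, 0.097, -0.002]
wrist_force: [-1.0, -0.0, -1.5]
grip_width: 0.0666
time: 21.78
tcp_pos: [0.5903, -0.0623, 0.1589]
tool_rot: [-0.0, 0.995, 0.097, -0.0]
wrist_force: [0.1, 0.6, -0.6]
grip_width: 0.0666
t 21.78 tcp [590.3 -62.3 158.9] yaw 11.11 tilt fix [-0.02  0.03  0.  ] F [ 0.1  0.6 -0.6] w 66.6
shift mm [-0.2 -0.9  5.3]
turn wz 0.01
shift after turn [-0.2 -0.9  5.3]
```

View pics/s14.png

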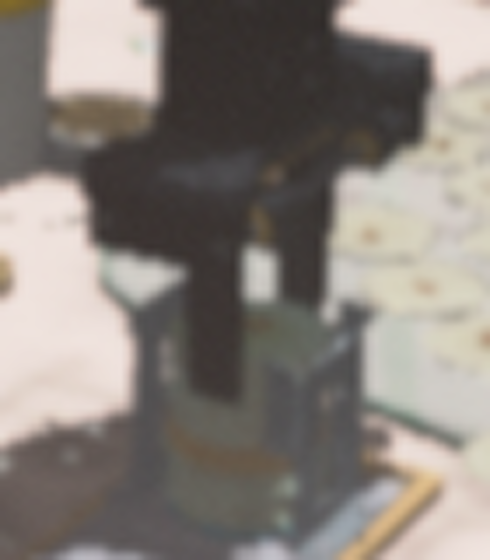

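The pack is down in the column just above the divider (orange band at (225,455) in the zoom), with no contact force. Down 4 mm more, release and rise.

```bash
python3 -m jog '[[[0,0,2],[0,0,0],255],[[0,0,2],[0,0,0],255],[[0,0,0],[0,0,0],255],[[0,0,0],[0,0,0],255]]'
python3 -m jog '[[[0,0,0],[0,0,0],0],[[0,0,0],[0,0,0],0],[[0,0,0],[0,0,0],0],[[0,0,0],[0,0,0],0],[[0,0,0],[0,0,0],0],[[0,0,0],[0,0,0],0]]'
python3 -m jog '[[[0,0,-12],[0,0,0],0],[[0,0,-25],[0,0,0],0],[[0,0,-25],[0,0,0],0],[[0,0,-20],[0,0,0],0],[[0,0,0],[0,0,0],0],[[0,0,0],[0,0,0],0]]'
python3 - <<'E'
from h import *
go(.4260,-.2675,.22,11.1)
E
```

```text
time: 22.17
tcp_pos: [0.5904, -0.0623, 0.1553]
tool_rot: [-0.0, 0.995, 0.097, 0.0]
wrist_force: [0.2, -0.1, -0.7]
grip_width: 0.0669
time: 22.67
tcp_pos: [0.5904, -0.0623, 0.1553]
tool_rot: [-0.0, 0.995, 0.097, 0.0]
wrist_force: [0.1, -0.9, 0.6]
grip_width: 0.0946
time: 23.17
tcp_pos: [0.5905, -0.0623, 0.2388]
tool_rot: [0.0, 0.995, 0.097, 0.001]
wrist_force: [-0.6, 0.2, -0.1]
grip_width: 0.0952
t 23.17 tcp [590.5 -62.3 238.8] yaw 11.12 tilt fix [ 0.06 -0.14 -0.  ] F [-0.6  0.2 -0.1] w 95.2
shift mm [-201.   169.6   18.5]
turn wz 0.02
shift after turn [-200.9  169.7   18.8]
```

```bash
python3 -m jog '[[[-12,10,0],[0,0,0],0],[[-24,20,0],[0,0,0],0],[[-27,23,0],[0,0,0],0],[[-27,23,0],[0,0,0],0],[[-27,23,0],[0,0,0],0],[[-27,23,0],[0,0,0],0],[[-27,23,0],[0,0,0],0],[[-20,16,20],[0,0,0],0],[[-10,8.5,25],[0,0,0],0],[[0,0,25],[0,0,0],0]]'
python3 -m jog '[[[0,0,10],[0,0,0],0],[[0,0,0],[0,0,0],0],[[0,0,0],[0,0,0],0]]'
python3 - <<'E'
from h import *
go(.4255,-.2675,.098,11.1)
s=cams.get_image("scene");t=cams.get_image("top")
cv2.imwrite("pics/s15raw.png",s);cv2.imwrite("pics/t15raw.png",t)
crop("",s,320,200,100,110,5,"s15");crop("",t,310,165,60,65,9,"t15d");crop("",s,305,180,70,70,8,"s15d")
E
```

```text
time: 24.0
tcp_pos: [0.4233, -0.2693, 0.1661]
tool_rot: [-0.0, 0.995, 0.095, -0.0]
wrist_force: [0.6, 0.6, 0.1]
grip_width: 0.0947
time: 24.25
tcp_pos: [0.4257, -0.2672, 0.157]
tool_rot: [-0.001, 0.995, 0.097, -0.001]
wrist_force: [0.2, -0.8, 0.2]
grip_width: 0.0954
t 24.25 tcp [ 425.7 -267.2  157. ] yaw 11.13 tilt fix [-0.08  0.06 -0.  ] F [ 0.2 -0.8  0.2] w 95.4
shift mm [-0.2  0.4 59. ]
turn wz 0.03
shift after turn [-0.2  0.3 59. ]
```

View pics/s15.png

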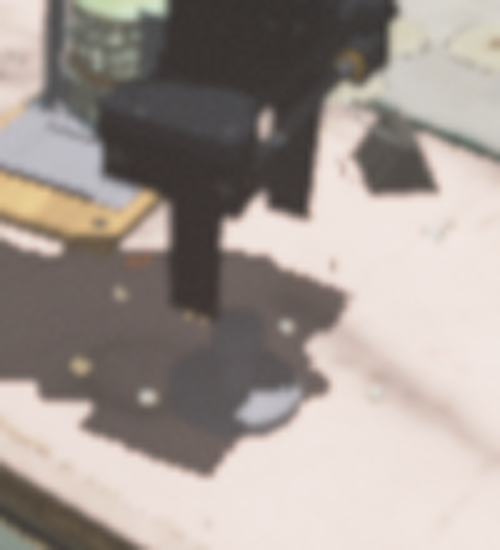

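View pics/s15d.png

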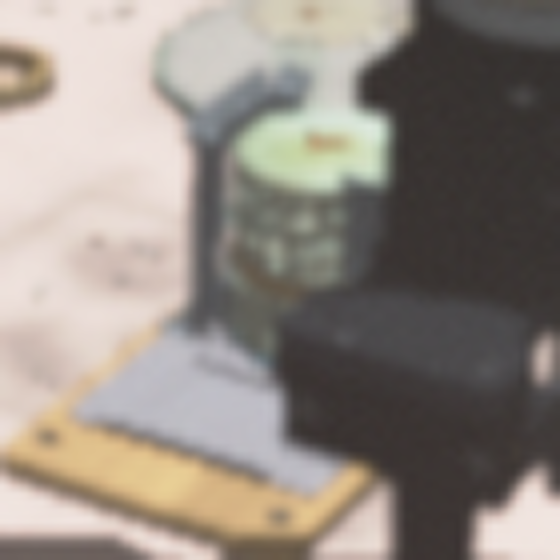

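View pics/t15d.png

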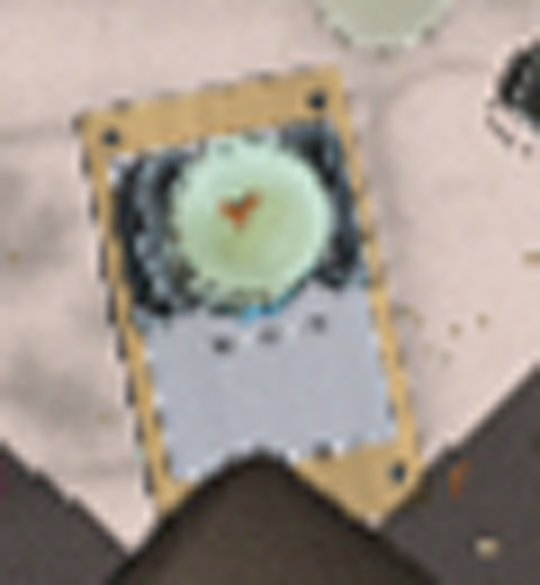

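The thick pack sits level in the column (top at (315,150) in the scene zoom) and the follower stands under the gripper. Gripping the knob.

```bash
python3 - <<'E'
from h import *
f=lambda X,Y,u0,v0,s:(u0+(X+.5)/s-.5,v0+(Y+.5)/s-.5)
print("thick in column",onz("top",*f(252,218,310,165,9),.093))
E
python3 -m jog '[[[0,0.5,15],[0,0,0],0],[[0,0,18],[0,0,0],0],[[0,0,15],[0,0,0],0],[[0,0,8],[0,0,0],0],[[0,0,3],[0,0,0],0],[[0,0,0],[0,0,0],0],[[0,0,0],[0,0,0],0]]' 40
python3 -m jog '[[[0,0,0],[0,0,0],120],[[0,0,0],[0,0,0],160],[[0,0,0],[0,0,0],255],[[0,0,0],[0,0,0],255],[[0,0,0],[0,0,0],255],[[0,0,0],[0,0,0],255],[[0,0,0],[0,0,0],255],[[0,0,0],[0,0,0],255],[[0,0,0],[0,0,0],255],[[0,0,0],[0,0,0],255]]' 40
python3 -m jog '[[[0,0,0],[0,0,0],255],[[0,0,0],[0,0,0],255],[[0,0,0],[0,0,0],255]]' 40
python3 - <<'E'
from h import *
go(.4255,-.2675,.25,11.1)
E
```

```text
thick in column [ 0.59067747 -0.05991511  0.093     ]
time: 24.93
tcp_pos: [0.4262, -0.2679, 0.099]
tool_rot: [0.0, 0.995, 0.097, 0.0]
wrist_force: [1.1, 0.8, 0.2]
grip_width: 0.0952
time: 25.77
tcp_pos: [0.4259, -0.2679, 0.0982]
tool_rot: [-0.0, 0.995, 0.097, 0.0]
wrist_force: [0.4, -0.2, 0.1]
grip_width: 0.0338
time: 26.02
tcp_pos: [0.4257, -0.2678, 0.0981]
tool_rot: [-0.0, 0.995, 0.097, -0.0]
wrist_force: [-1.8, -0.4, 0.2]
grip_width: 0.0247
t 26.02 tcp [ 425.7 -267.8   98.1] yaw 11.11 tilt fix [-0.03  0.02  0.  ] F [-1.8 -0.4  0.2] w 24.7
shift mm [  -0.2   -0.4 -151.9]
turn wz 0.01
shift after turn [  -0.2   -0.3 -151.9]
```

```bash
python3 -m jog '[[[0,0,0],[0,0,0],255],[[0,0,-5],[0,0,0],255],[[0,0,-12],[0,0,0],255],[[0,0,-20],[0,0,0],255],[[0,0,-25],[0,0,0],255],[[0,0,-25],[0,0,0],255],[[0,0,-25],[0,0,0],255],[[0,0,-20],[0,0,0],255],[[0,0,-12],[0,0,0],255],[[0,0,0],[0,0,0],255]]'
python3 -m jog '[[[0,0,-15],[0,0,0],255],[[0,0,-10],[0,0,0],255],[[0,0,0],[0,0,0],255],[[0,0,0],[0,0,0],255]]'
python3 - <<'E'
from h import *
s=cams.get_image("scene")
crop("",s,330,140,100,100,6,"s16")
go(.5905,-.0595,.255,11.1)
E
```

```text
time: 26.85
tcp_pos: [0.4264, -0.2681, 0.2447]
tool_rot: [0.001, 0.995, 0.097, 0.002]
wrist_force: [-0.9, -0.6, -3.2]
grip_width: 0.0245
time: 27.18
tcp_pos: [0.4259, -0.2678, 0.2669]
tool_rot: [0.0, 0.995, 0.097, 0.0]
wrist_force: [-0.0, 0.0, -4.0]
grip_width: 0.0242
t 27.23 tcp [ 425.7 -267.7  266.5] yaw 11.11 tilt fix [-0.04  0.02  0.  ] F [ 0.2 -0.2 -4. ] w 24.3
shift mm [ 201.8 -172.6   11.5]
turn wz 0.01
shift after turn [ 201.8 -172.6   11.5]
```

View pics/s16.png

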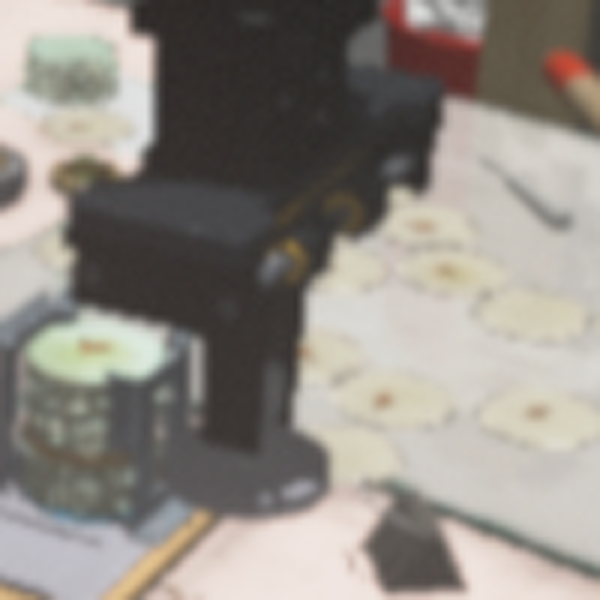

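The follower is held with its foot level at (250,475) in the zoom. Carrying it over.

```bash
python3 -m jog '[[[8,-7,0],[0,0,0],255],[[16,-14,0],[0,0,0],255],[[22,-19,0],[0,0,0],255],[[25,-21,0],[0,0,0],255],[[25,-21,0],[0,0,0],255],[[25,-21,0],[0,0,0],255],[[25,-21,0],[0,0,0],255],[[25,-21,0],[0,0,0],255],[[18,-16,0],[0,0,0],255],[[10,-9,0],[0,0,0],255]]'
python3 -m jog '[[[3,-3,0],[0,0,0],255],[[0,0,0],[0,0,0],255],[[0,0,0],[0,0,0],255],[[0,0,0],[0,0,0],255]]'
python3 - <<'E'
from h import *
go(.5905,-.0595,.193,11.1)
s=cams.get_image("scene")
cv2.imwrite("pics/s17raw.png",s)
st,M=state();p=st["tcp_pos"]
u0,v0,k=315,140,8
c=cv2.resize(s[v0:v0+75,u0:u0+65],None,fx=k,fy=k,interpolation=cv2.INTER_CUBIC)
for z in(-.098,-.088):
    q=[(proj("scene",[p[0]+.033*np.cos(t),p[1]+.033*np.sin(t),p[2]+z])-[u0,v0]+.5)*k-.5 for t in np.linspace(0,6.28,50)]
    cv2.polylines(c,[np.array(q).round().astype(np.int32)],True,(0,0,255),1)
cv2.imwrite("pics/s17.png",c)
E
```

```text
time: 28.07
tcp_pos: [0.5897, -0.0598, 0.2661]
tool_rot: [-0.0, 0.995, 0.098, -0.0]
wrist_force: [-0.3, -0.1, -3.5]
grip_width: 0.0248
time: 28.4
tcp_pos: [0.5902, -0.0601, 0.2671]
tool_rot: [-0.0, 0.995, 0.096, -0.0]
wrist_force: [0.6, -0.1, -4.1]
grip_width: 0.0244
t 28.4 tcp [590.2 -60.1 267.1] yaw 11.05 tilt fix [-0.    0.03 -0.  ] F [ 0.6 -0.1 -4.1] w 24.4
shift mm [ 0.5 -0.6 74.1]
turn wz -0.05
shift after turn [ 0.5 -0.6 74.1]
```

View pics/s17.png

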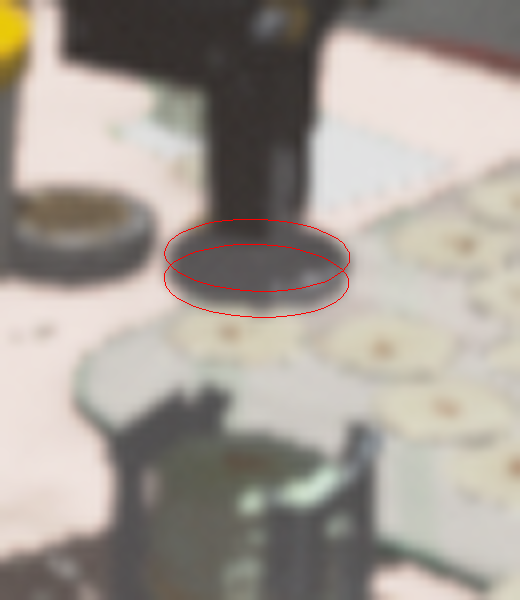

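Run:
```python
from h import *
s=cv2.imread("pics/s17raw.png");g=cv2.cvtColor(s,cv2.COLOR_BGR2GRAY)
print("cols",[(u,[int(x) for x in g[164:184,u]]) for u in(340,347,352)])
print("row173",g[173,330:364]);print("row170",g[170,330:364])
st,M=state();p=st["tcp_pos"]
for z in(-.098,-.088):
    q=np.array([proj("scene",[p[0]+.033*np.cos(t),p[1]+.033*np.sin(t),p[2]+z]) for t in np.linspace(0,6.28,90)]);print(z,q.min(0),q.max(0))
c=cv2.resize(s[160:185,328:366],None,fx=18,fy=18,interpolation=cv2.INTER_CUBIC);cv2.imwrite("pics/s17z.png",np.clip(c*1.3,0,255).astype(np.uint8))
```

```text
cols [(340, [153, 158, 149, 125, 101, 85, 84, 87, 88, 87, 87, 90, 97, 128, 170, 198, 205, 204, 206, 207]), (347, [56, 58, 55, 58, 57, 62, 77, 88, 90, 88, 88, 89, 92, 100, 129, 171, 198, 202, 206, 207]), (352, [76, 84, 102, 115, 112, 92, 85, 85, 88, 92, 104, 113, 111, 119, 155, 189, 201, 201, 195, 202])]
row173 [ 90 103 130 170 196 172 123  93  88  88  87  86  89  88  87  87  87  88
  88  88  88  89  92  97  97  99 108 111 144 188 203 204 204 204]
row170 [100  93  89 100 145 174 153 115  93  87  84  83  82  80  78  77  76  77
  80  85  87  86  85  86  87  94 120 160 191 204 207 208 204 197]
-0.098 [335.00958617 170.06224652] [358.09547299 179.19711269]
-0.088 [335.07486986 166.90216154] [358.24516155 175.91058049]
```

View pics/s17z.png

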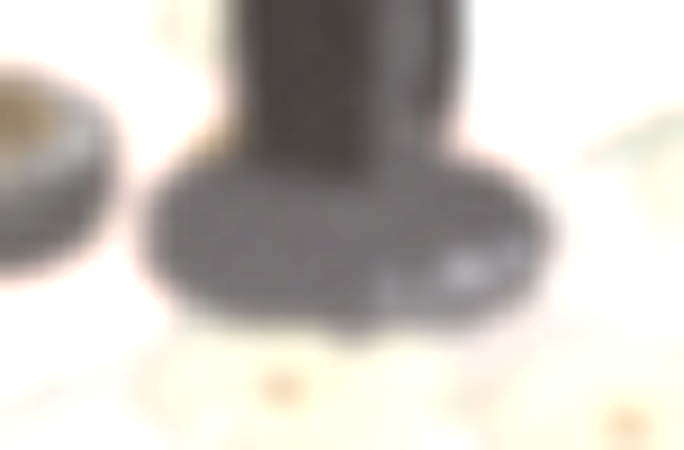

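The foot edges are at u of 335–358 (predicted 335–358) and the bottom edge is within 1 px, so it is centred and level. Lowering, then feeling for contact.

```bash
python3 -m jog '[[[0,0,8],[0,0,0],255],[[0,0,12],[0,0,0],255],[[0,0,14],[0,0,0],255],[[0,0,14],[0,0,0],255],[[0,0,10],[0,0,0],255],[[0,0,8],[0,0,0],255],[[0,0,4],[0,0,0],255],[[0,0,0],[0,0,0],255],[[0,0,0],[0,0,0],255]]'
python3 -m jog '[[[0,0,2],[0,0,0],255],[[0,0,0],[0,0,0],255],[[0,0,0],[0,0,0],255]]'
```

```text
time: 29.2
tcp_pos: [0.5909, -0.0593, 0.1974]
tool_rot: [0.0, 0.995, 0.097, 0.0]
wrist_force: [-1.5, -0.5, -2.5]
grip_width: 0.0244
time: 29.45
tcp_pos: [0.5908, -0.0592, 0.1956]
tool_rot: [0.0, 0.995, 0.097, 0.0]
wrist_force: [-0.5, 0.2, -3.6]
grip_width: 0.0243
```

```bash
python3 -m jog '[[[0,0,2],[0,0,0],255],[[0,0,0],[0,0,0],255],[[0,0,0],[0,0,0],255]]'
python3 -m jog '[[[0,0,1],[0,0,0],255],[[0,0,0],[0,0,0],255],[[0,0,0],[0,0,0],255]]'
python3 - <<'E'
from h import *
s=cams.get_image("scene")
crop("",s,315,140,65,75,8,"s18")
E
```

```text
time: 29.7
tcp_pos: [0.5907, -0.0592, 0.1932]
tool_rot: [-0.0, 0.995, 0.097, -0.0]
wrist_force: [0.4, 0.1, -3.2]
grip_width: 0.0247
time: 29.95
tcp_pos: [0.5907, -0.0592, 0.1922]
tool_rot: [-0.0, 0.995, 0.097, -0.0]
wrist_force: [-0.1, -0.3, -3.3]
grip_width: 0.0245
```

View pics/s18.png

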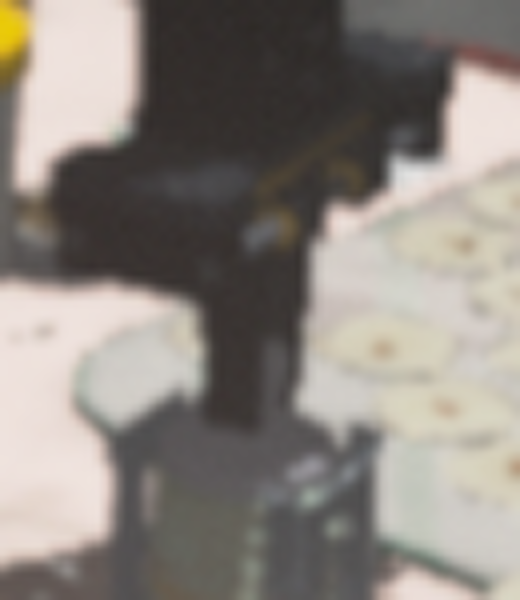

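The foot is inside the mouth, just above the pack, and not yet in contact. I'll continue by 1 mm steps.

```bash
python3 -m jog '[[[0,0,1],[0,0,0],255],[[0,0,0],[0,0,0],255],[[0,0,0],[0,0,0],255]]'
python3 -m jog '[[[0,0,1],[0,0,0],255],[[0,0,0],[0,0,0],255],[[0,0,0],[0,0,0],255]]'
```

```text
time: 30.25
tcp_pos: [0.5907, -0.0592, 0.1912]
tool_rot: [-0.0, 0.995, 0.097, -0.0]
wrist_force: [0.0, 0.7, -3.7]
grip_width: 0.0242
time: 30.5
tcp_pos: [0.5908, -0.0592, 0.1907]
tool_rot: [0.0, 0.995, 0.097, 0.0]
wrist_force: [-0.6, 0.2, 3.3]
grip_width: 0.0244
```

Contact at TCP 0.1907 m, against 0.191 expected for the full stack. Releasing and rising.

```bash
python3 -m jog '[[[0,0,0],[0,0,0],120],[[0,0,0],[0,0,0],100],[[0,0,0],[0,0,0],60],[[0,0,0],[0,0,0],0],[[0,0,0],[0,0,0],0],[[0,0,0],[0,0,0],0],[[0,0,0],[0,0,0],0],[[0,0,0],[0,0,0],0]]'
python3 -m jog '[[[0,0,-10],[0,0,0],0],[[0,0,-20],[0,0,0],0],[[0,0,-25],[0,0,0],0],[[0,0,-25],[0,0,0],0],[[0,0,-20],[0,0,0],0],[[0,0,0],[0,0,0],0]]'
python3 -m jog '[[[-10,-10,0],[0,0,0],0],[[-15,-25,0],[0,0,0],0],[[-15,-30,0],[0,0,0],0],[[-15,-30,0],[0,0,0],0],[[-15,-30,0],[0,0,0],0],[[-15,-30,0],[0,0,0],0],[[-15,-30,0],[0,0,0],0],[[-15,-30,0],[0,0,0],0],[[-10,-20,0],[0,0,0],0],[[0,0,0],[0,0,0],0]]'
python3 - <<'E'
from h import *
s=cams.get_image("scene");t=cams.get_image("top")
cv2.imwrite("pics/s19f.png",s);cv2.imwrite("pics/t19f.png",t)
crop("",s,305,165,70,85,8,"s19");crop("",t,310,165,60,65,9,"t19")
E
```

```text
time: 31.17
tcp_pos: [0.5908, -0.0592, 0.1902]
tool_rot: [-0.0, 0.995, 0.097, 0.0]
wrist_force: [-0.6, 0.4, 0.3]
grip_width: 0.0726
time: 31.67
tcp_pos: [0.5916, -0.0593, 0.2951]
tool_rot: [0.001, 0.995, 0.097, 0.003]
wrist_force: [-0.8, 0.1, 0.2]
grip_width: 0.095
time: 32.5
tcp_pos: [0.4203, 0.1495, 0.2904]
tool_rot: [-0.0, 0.995, 0.098, -0.0]
wrist_force: [0.3, 0.3, -0.6]
grip_width: 0.0954
```

View pics/s19.png

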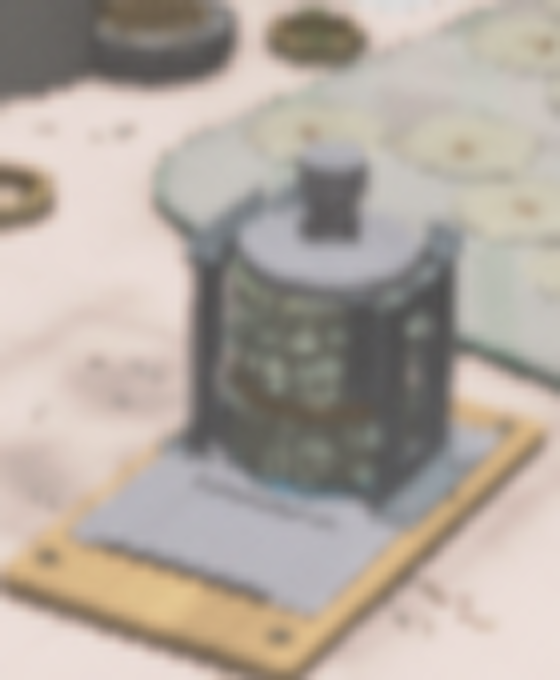

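View pics/t19.png

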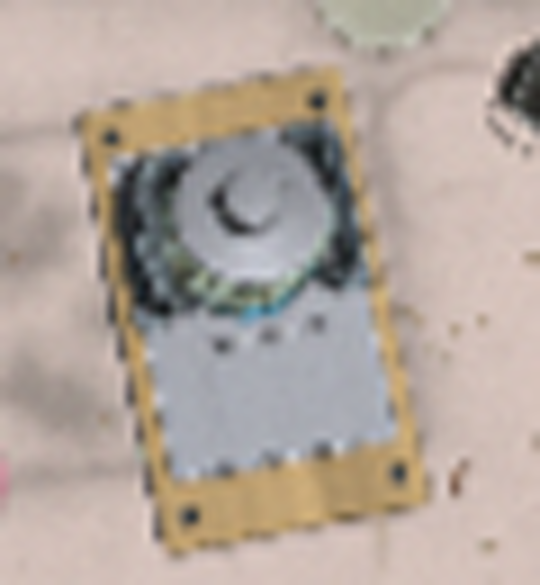

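View pics/t19f.png

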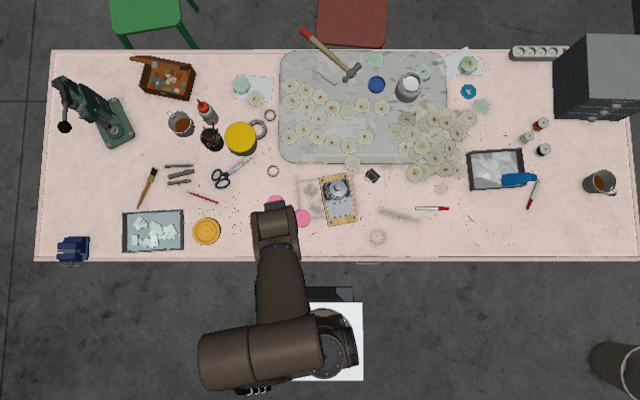

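Both views show the follower flat and knob-up in the column (knob at (333,190) in the scene zoom). The pack, divider and pack below it are level, and the marker, tape and tub are where they were. The arm is clear, so I'm handing in.

Run:
```python
from h import *
a=cv2.imread("pics/t0.png") if False else cv2.imread("pics/top0.png");b=cv2.imread("pics/t19f.png")
for n,(x,y,w,h) in dict(tub=(188,214,36,34),tape=(262,162,20,18),marker=(412,202,40,14)).items(): print(n,"mean abs diff",cv2.absdiff(a,b)[y:y+h,x:x+w].mean().round(2))
s=r.sense();print(s["time"],s["wrist_force"].round(1));r.finish_job()
```

```text
tub mean abs diff 3.95
tape mean abs diff 4.16
marker mean abs diff 4.12
32.6 [0.6 0.4 0. ]
the job is handed in; nothing more can be done
```

The dispenser is loaded in the order asked: thin pack, wooden divider, thick pack, then the steel follower, knob up. I handed it in at 32.6 s, with the gripper empty and clear.

- **Stack:** the last pictures from both cameras show it level and centred between the guides. The follower touched down at a tool height of 190.7 mm, against 191 mm expected for a fully seated stack.
- **Other things:** the marker, tape and tub look unmoved. Their patches in the top view differ from the first picture by about 4 grey levels each, with no visible shift; I took no reference patch for the noise.
- **Disagreements:**
  - The two cameras differed by up to about 3 mm on positions.
  - The thick pack sat about 3 mm off-centre in the jaws, so I corrected for that before lowering it.
  - The divider met a brief side force of about 3 N on the way in, but lay flat afterwards.
  - The jaws read about 24.5 mm on the 26 mm knob, though the grip held.

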